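Bolt down a blind flange crosswise with a T-handled box spanner

ROBOT

A 6-joint arm with a two-finger parallel gripper is mounted at the origin on a cart in front of the work surface, level with it; the furniture and walls round the work are solid. World frame = base frame: x ahead of the robot, y to its left, z up, the work surface at z = 0. Lengths are in m, angles in rad, forces in N, time in s.
With the tool pointing down it reaches from about 0.325 to 0.9 m from the base axis. Payload 3.5 kg.
Tool frame: the origin (TCP) lies at the very end of the fingers, on their centre line; the grasp point (between the pads) lies 19 mm behind it (r.grasp_offset is the distance from the TCP to the grasp point, in m); x points along the fingers, z is the direction in which the jaws open and shut, and the axes are right-handed (so a half turn about x gives the same grasp; the last joint's range is limited). The gripper opens to 85 mm and grips with 20 to 120 N. Pads are 22 mm wide; open, the fingers measure 114 mm over their backs; the gripper's body (76 mm by 85 mm) begins 54 mm behind the grasp point. The pads swing forward as they close: fully open they stand 13 mm farther back than shut.
Start: joints at [-1.315, 0.276, -0.026, 1.268, 0, 1.467], TCP at [0.219, -0.585, 0.231] pointing down, gripper open.
Joint ranges: [-3.12, 3.12], [-0.85, 1.88], [-1.08, 1.24], [-1.95, 2.15], [-1.57, 1.53], [-3.14, 3.14]. Speed limits (rad/s): [2.57, 2.57, 3.14, 3.14, 3.14, 3.14].

INTERFACE

Orientations are given as a unit quaternion [x, y, z, w].
In Python, from station import r, viewer gives the robot as it stands.
- The arm moves only by the tool step_arm, never from a script. Its argument "deltas" is a list of rows, each a list of 4 numbers: the shift along the tool's x, y, z in cm, then the turn about the tool's x in degrees. A call has 1 to 20 rows; each row is the pose to reach, as a shift and turn from the pose commanded when the call began, along the tool's axes at that moment; what a row does not reach only later rows make up. A row lasts 1/8 s, in which the tool goes at most 62.5 mm and 10.7 degrees, less where a joint would pass 70% of its speed; a pose out of reach is approached as far as the arm can. A call with a gripper value outside its range is refused whole. "fingers" is the closure, from 0 (fully open) to 1 (shut), set as the call begins (left out, the last holds). The fingers move at their own pace and stop on an object; "grip_force" is the grip in N (left out, the last holds). Time passes only in rows, so rows that repeat a pose let the fingers close. It gives the time, the measured TCP pose, the force and the opening at its end, in the units of the state.
- r.state(): the state, without advancing time (a new reading comes with each control period).
- viewer.snapshot(name): name is "side" or "top"; returns (picture, depth): 420x560x3 uint8, red, green, blue; 420x560 float32, m along the optical axis (not along the pixel's ray), 0 where there is no reading.
- viewer.camera_params(name): a dict with "intrinsics" (3x3 intrinsics, pixels), "eye" and "rotation" of the camera in the world. Camera axes: x right, y up, looking along -z (the intrinsics and any distortion apply to the point x, -y, -z); pixel columns grow to the right and rows downward; lengths in m; the calibration is good to about 2 mm. A picture is of the moment at which its call begins. camera_params takes no time and is no camera call.
- r.job_done(): hands the job in, once; it reports no verdict.
The state is a dict: "time": time; "q": joint angles; "joint_vel": joint speeds; "effort": joint torques, N m; "tool_pos": TCP position; "ee_rot": TCP orientation; "contact_force": force on the tool from outside, world axes, zero at the start; "torque": the same for the moment, N m; "opening": opening from 0.0 (shut) to 1.0 (fully open).
Only numpy, scipy, OpenCV 4.12 (cv2) and the standard library are available. Lean on these libraries where they do the work, as an engineer would, in place of code of your own. Each camera call takes 0.05 s, during which the arm holds its last target.

TASK

Lift the T-handled box spanner out of the wooden block and use it to tighten the four nuts on the pipe cover clockwise, crosswise (each nut, then the one opposite) and in two passes: first turn each nut only about half a flat (30 degrees), then go round crosswise again until each nut comes up solid. Feel for it: press and turn gently, stop when a nut goes solid and do not force it any further. Touch cover and nuts with nothing but the spanner, leave the oil can, the marker and the spare nut alone, and at the end stand the spanner back in its hole in the block.

Things in the scene. Friction and masses are not known exactly. Their poses are not given: they have to be found in the camera images.
- flange: pipe fitting, fixed to the bench: flanged stub on a 140 mm square plate, under a round steel cover 150 mm across. Origin on the bench under its centre, z up. Its nuts sit on a 110 mm circle at 45 (nut_a), 135 (nut_b), 225 (nut_c), 315 degrees (nut_d) counter-clockwise from its x axis: a is opposite c, b opposite d. A brass-capped nipple sticks out 92 mm to its -x
- cover_center (a point): centre of the cover's top face, 69 mm above the bench. On it lie four washers, 33 mm across and 3 mm thick, under the nuts; on a washer (72 mm above the bench) the spanner's mouth comes to rest when it is fully over a nut
- spanner: T-handled box spanner, 139 mm tall, 0.28 to 0.46 kg, upright in the block. Origin: centre of its open lower end (mouth), z up the stem, x along the cross bar. The lower 34 mm are a hexagonal tube, 35.2 mm across flats outside, 26 mm inside, flared to 32 mm over the last 5 mm at the mouth, two of its corners in line with the cross bar
- spanner_bar (a point): middle of the spanner's cross bar, 132 mm above its mouth. The bar is 14 mm square and 150 mm long; the stem below it is 14 mm square too, down to 48 mm above the mouth, so that fingers can close flat on bar and stem together
- tool_block: hardwood tool block, 80 x 150 x 48 mm (x, y, z), fixed to the bench, origin under its centre; one round hole, 48 mm across and 36 mm deep, at y = -34 mm of the block, holds the spanner; a short drift pin stands in its other half
- block_hole (a point): centre of the floor of the block's hole, 12 mm above the bench: here the spanner's mouth rests. The hole's rim is 36 mm higher
- oil_can: green oil can with a long spout, 159 mm tall, standing by: not needed. Origin under it
- paint_marker: white and red paint marker lying on the bench, 136 mm long: not needed. Origin under its middle
- spare_nut: rusty loose nut lying on the bench, 24 mm across flats, 13 mm high: not needed. Origin under it
- stud_a (a point): point on stud axis at the top face of nut_a, 85 mm above the bench; turns with the fitting, not with the nut. Steel hexagon nut, 24 mm across flats, 13 mm high; its flats may point any way. The stud end stands 3 mm above it and passes inside the spanner. One corner of the nut has a yellow paint mark
- nut_a (a joint): turn of nut_a in rad, growing clockwise from above (tightening); 0 to 0.12 at the start. The flats' own direction is not measured: see or feel it. The spanner has 0.17 rad play either way. The nut turns at about 0.25 N m; at its own angle between 0.94 and 1.10 it goes solid and the torque climbs by about 0.2 N m per 0.05 rad the spanner still gives; tight at 0.45, forced over 0.8
- stud_b (a point): point on stud axis at the top face of nut_b, 85 mm above the bench; turns with the fitting, not with the nut. Steel hexagon nut, 24 mm across flats, 13 mm high; its flats may point any way. The stud end stands 3 mm above it and passes inside the spanner. One corner of the nut has a yellow paint mark
- nut_b (a joint): turn of nut_b in rad, growing clockwise from above (tightening); 0 to 0.12 at the start. The flats' own direction is not measured: see or feel it. The spanner has 0.17 rad play either way. The nut turns at about 0.25 N m; at its own angle between 0.94 and 1.10 it goes solid and the torque climbs by about 0.2 N m per 0.05 rad the spanner still gives; tight at 0.45, forced over 0.8
- stud_c (a point): point on stud axis at the top face of nut_c, 85 mm above the bench; turns with the fitting, not with the nut. Steel hexagon nut, 24 mm across flats, 13 mm high; its flats may point any way. The stud end stands 3 mm above it and passes inside the spanner. One corner of the nut has a yellow paint mark
- nut_c (a joint): turn of nut_c in rad, growing clockwise from above (tightening); 0 to 0.12 at the start. The flats' own direction is not measured: see or feel it. The spanner has 0.17 rad play either way. The nut turns at about 0.25 N m; at its own angle between 0.94 and 1.10 it goes solid and the torque climbs by about 0.2 N m per 0.05 rad the spanner still gives; tight at 0.45, forced over 0.8
- stud_d (a point): point on stud axis at the top face of nut_d, 85 mm above the bench; turns with the fitting, not with the nut. Steel hexagon nut, 24 mm across flats, 13 mm high; its flats may point any way. The stud end stands 3 mm above it and passes inside the spanner. One corner of the nut has a yellow paint mark
- nut_d (a joint): turn of nut_d in rad, growing clockwise from above (tightening); 0 to 0.12 at the start. The flats' own direction is not measured: see or feel it. The spanner has 0.17 rad play either way. The nut turns at about 0.25 N m; at its own angle between 0.94 and 1.10 it goes solid and the torque climbs by about 0.2 N m per 0.05 rad the spanner still gives; tight at 0.45, forced over 0.8

How it is judged:
By the outcome, as a careful person would: the job done as asked, in the order asked, and still so for the second after the job is handed in, with the robot touching nothing.
It also fails if it takes over 72 s, if anything falls off the work surface, if the arm or the gripper's body presses on something with over 40 N, if the wrist force passes 120 N, or if a joint passes its speed limit or range.

## Working session

There is one attempt and no reset: what is moved stays moved. The work goes in short steps, Python scripts to look and compute and a tool call to move; the robot and the scene stay as the last step left them, time stands still between calls to the robot, and variables do not carry over. Pictures are saved under pics/ and viewed, and the job is handed in when it is done.

Besides the shell and the picture viewer there is one more tool, called after "Emit:" in YAML: its name, and indented under it one key for each argument. step_arm: Moves the arm, as the interface text tells. Its arguments: {"type":"object","properties":{"deltas":{"type":"array"},"fingers":{"type":"number"},"grip_force":{"type":"number"}},"required":["deltas"]}

```bash
ls; mkdir -p pics; python3 - <<'E'
from station import r, viewer
import cv2,json
s=r.state(); print(s); print(r.grasp_offset)
for n in("side","top"):
    p,d=viewer.snapshot(n); cv2.imwrite(f"pics/{n}0.png",p[:,:,::-1]); 
    import numpy as np; np.save(f"pics/{n}0d.npy",d); np.save(f"pics/{n}0.npy",p)
    print(n,viewer.camera_params(n))
E
```

```text
pics
{'time': 0.0, 'q': array([-1.31540772e+00,  2.77102545e-01, -2.78817537e-02,  1.26798993e+00,
        1.84165812e-05,  1.46738044e+00]), 'joint_vel': array([-0.00219221, -0.00015422, -0.00048134, -0.00092655,  0.00100613,
        0.00074756]), 'effort': array([-7.54199009e-04, -4.45500505e+01,  2.95210648e+01,  1.63874432e-02,
       -4.19646585e-04, -3.86252012e-06]), 'tool_pos': array([ 0.21926215, -0.58445186,  0.23017819]), 'ee_rot': array([ 0.40326082,  0.58177564, -0.4022478 ,  0.58061564]), 'contact_force': array([-0.40426465, -0.30657134, -0.32348645]), 'torque': array([-0.01731763,  0.0013642 , -0.03770817]), 'opening': 1.0007933416779315}
0.0187
side {'intrinsics': array([[470.80767673,   0.        , 282.66002784],
       [  0.        , 470.80767673, 205.73486496],
       [  0.        ,   0.        ,   1.        ]]), 'eye': array([ 0.44995287, -0.85873319,  0.67184547]), 'rotation': array([ 0.46506184, -0.0204027 , -0.01845982,  0.88485053])}
top {'intrinsics': array([[448.79405453,   0.        , 278.86873225],
       [  0.        , 448.79405453, 212.00188754],
       [  0.        ,   0.        ,   1.        ]]), 'eye': array([ 0.40582284, -0.01454831,  1.166382  ]), 'rotation': array([ 0.02990931, -0.05054703, -0.70363526,  0.70812982])}
```

View pics/side0.png

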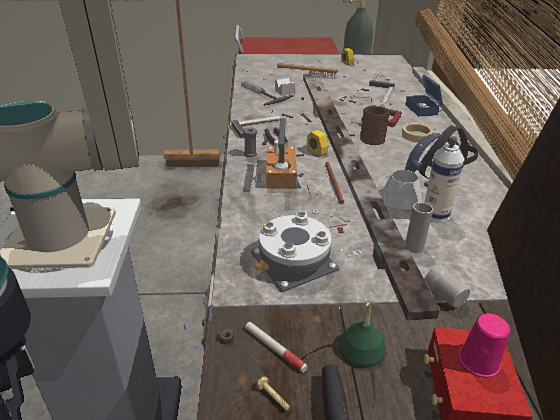

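View pics/top0.png

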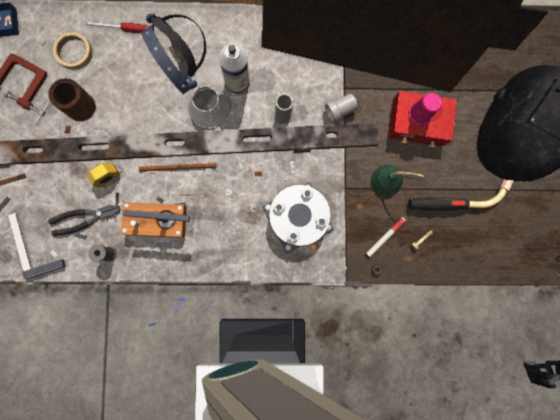

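The block with the spanner is at about (154,218) in the top view, with the bar at (122–188, 216). The cover is at about (300,215). In the side view the spanner is at (282,140) and the cover at (295,240). I'll zoom in.

```bash
python3 - <<'E'
import cv2
t=cv2.imread("pics/top0.png"); s=cv2.imread("pics/side0.png")
cv2.imwrite("pics/z1.png",cv2.resize(t[175:255,255:345],None,fx=7,fy=7,interpolation=cv2.INTER_CUBIC))
cv2.imwrite("pics/z2.png",cv2.resize(t[190:250,110:200],None,fx=8,fy=8,interpolation=cv2.INTER_CUBIC))
cv2.imwrite("pics/z3.png",cv2.resize(s[200:295,240:350],None,fx=6,fy=6,interpolation=cv2.INTER_CUBIC))
cv2.imwrite("pics/z4.png",cv2.resize(s[105:195,230:330],None,fx=6,fy=6,interpolation=cv2.INTER_CUBIC))
E
```

```text
(no output)
```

View pics/z1.png

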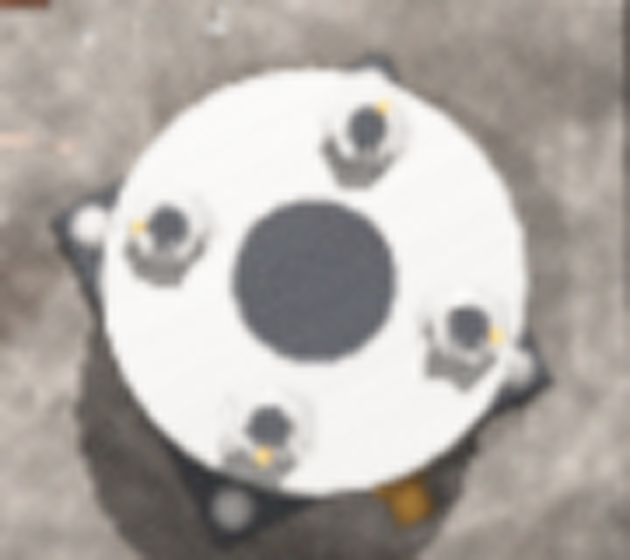

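View pics/z2.png

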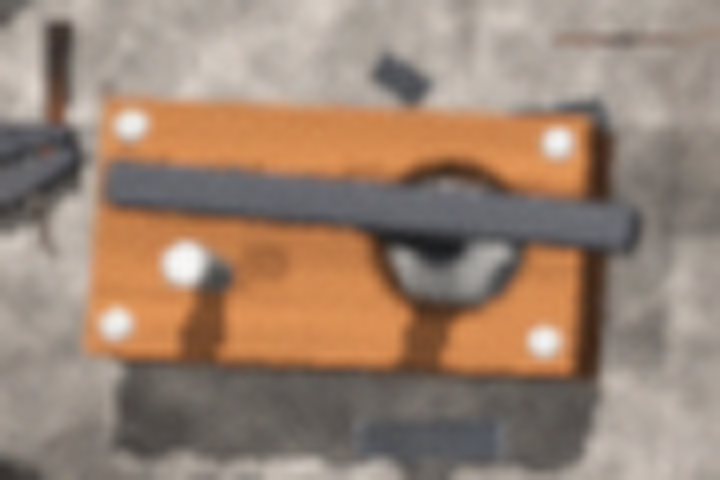

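View pics/z3.png

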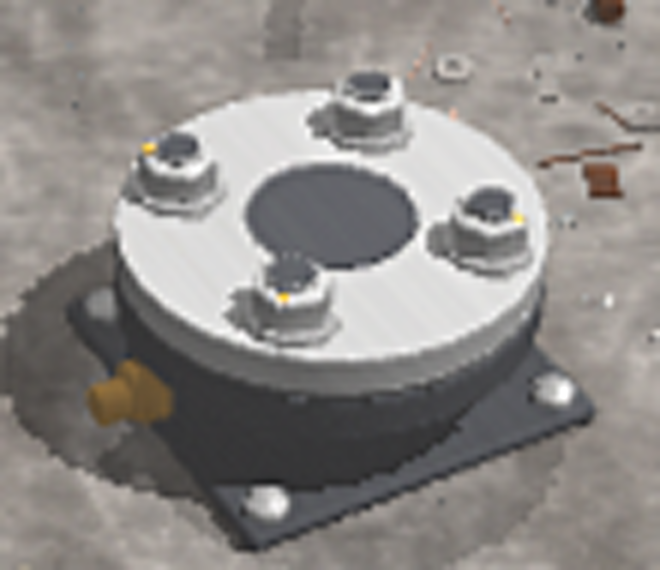

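View pics/z4.png

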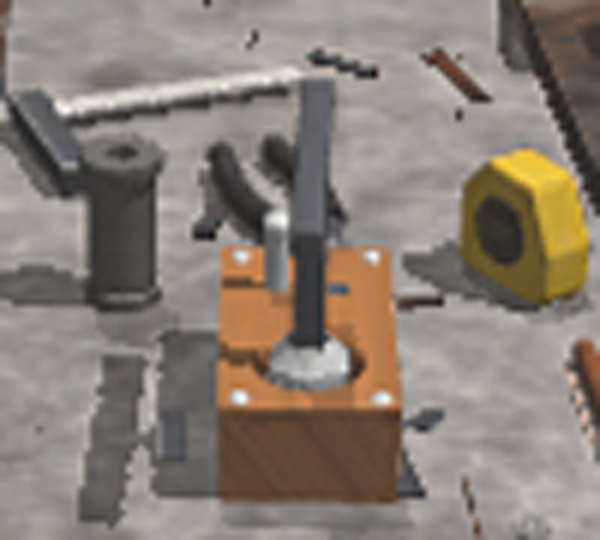

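```bash
cat > h.py <<'E'
import numpy as np, cv2
from scipy.spatial.transform import Rotation as R
from station import r, viewer
def ray(n,uv):
    c=viewer.camera_params(n); K=c["intrinsics"]; 
    d=np.linalg.solve(K,[uv[0],uv[1],1.]); d=np.array([d[0],-d[1],-d[2]])
    return np.array(c["eye"]), R.from_quat(c["rotation"]).apply(d)
def plane(n,uv,z):
    e,d=ray(n,uv); return e+d*(z-e[2])/d[2]
def tri(u1,u2,n1="top",n2="side"):
    e1,d1=ray(n1,u1); e2,d2=ray(n2,u2)
    s=np.linalg.lstsq(np.c_[d1,-d2],e2-e1,rcond=None)[0]
    a=e1+s[0]*d1; b=e2+s[1]*d2; return (a+b)/2, np.linalg.norm(a-b)
def proj(n,p):
    c=viewer.camera_params(n); q=R.from_quat(c["rotation"]).inv().apply(np.asarray(p)-c["eye"])
    q=np.array([q[0],-q[1],-q[2]]); q=c["intrinsics"]@q; return q[:2]/q[2]
def st():
    s=r.state(); m=R.from_quat(s["ee_rot"]).as_matrix()
    print("t%.2f"%s["time"],"tcp",s["tool_pos"].round(4),"x",m[:,0].round(3),"z",m[:,2].round(3),"zdir%.1f"%np.degrees(np.arctan2(m[1,2],m[0,2])),"F",s["contact_force"].round(1),"M",s["torque"].round(3),"op%.3f"%s["opening"],"q",s["q"].round(2)); return s
E
python3 - <<'E'
from h import *
st()
t=np.load("pics/top0.npy"); s=np.load("pics/side0.npy"); 
def blobs(img,mask,x0,y0,x1,y1,lo,hi):
    m=np.zeros_like(mask);m[y0:y1,x0:x1]=mask[y0:y1,x0:x1]
    n,l,S,c=cv2.connectedComponentsWithStats(m.astype(np.uint8))
    return [(c[i].round(2),S[i,4],S[i,:4]) for i in range(1,n) if lo<=S[i,4]<=hi]
g=lambda i:cv2.cvtColor(i,cv2.COLOR_RGB2HSV)
for n,i,b in(("top",t,(265,180,335,250)),("side",s,(255,205,335,265))):
    h=g(i); gray=h[...,2]
    print(n,"dark"); 
    for x in blobs(i,gray<120,*b,8,600): print(x, plane(n,x[0],.088).round(4))
    print(n,"yellow")
    for x in blobs(i,(h[...,1]>90)&(h[...,0]>12)&(h[...,0]<32)&(gray>150),*b,1,60): print(x, plane(n,x[0],.085).round(4))
# white cover top
print("disc",[ (x, plane("top",x[0],.069).round(4)) for x in blobs(t,(g(t)[...,2]>205)&(g(t)[...,1]<25),260,178,340,250,500,9000)])
# bar
h=g(t); m=(h[...,2]<130)&(h[...,1]<60)
for x in blobs(t,m,110,205,200,228,20,2000): print("bar",x)
E
```

```text
t0.10 tcp [ 0.2193 -0.5845  0.2303] x [-0.     0.002 -1.   ] z [ 0.351 -0.936 -0.002] zdir-69.4 F [-0.2 -0.4  0.7] M [0.02  0.007 0.045] op1.002 q [-1.32  0.28 -0.03  1.27  0.    1.47]
top dark
(array([306.92, 193.17]), np.int32(12), array([306, 191,   3,   5], dtype=int32)) [ 0.576  -0.1139  0.088 ]
(array([299.53, 214.78]), np.int32(361), array([289, 205,  22,  21], dtype=int32)) [ 0.5229 -0.0959  0.088 ]
(array([278.67, 206.89]), np.int32(9), array([277, 206,   4,   3], dtype=int32)) [ 0.5417 -0.0453  0.088 ]
(array([280.08, 240.  ]), np.int32(426), array([265, 210,  47,  40], dtype=int32)) [ 0.4616 -0.049   0.088 ]
(array([321.54, 221.15]), np.int32(13), array([320, 220,   4,   4], dtype=int32)) [ 0.5078 -0.1492  0.088 ]
(array([321.33, 239.07]), np.int32(102), array([311, 227,  23,  23], dtype=int32)) [ 0.4644 -0.1485  0.088 ]
(array([293.13, 235.53]), np.int32(15), array([291, 234,   5,   4], dtype=int32)) [ 0.4725 -0.0804  0.088 ]
top yellow
(array([309., 190.]), np.int32(1), array([309, 190,   1,   1], dtype=int32)) [ 0.5843 -0.1193  0.085 ]
(array([292. , 239.5]), np.int32(2
[... 1305 characters left out ...]
), array([280, 249,  12,   8], dtype=int32)) [ 0.5008 -0.1685  0.088 ]
side yellow
(array([264.33, 224.33]), np.int32(3), array([264, 224,   2,   2], dtype=int32)) [ 0.4635 -0.0743  0.085 ]
(array([326., 236.]), np.int32(1), array([326, 236,   1,   1], dtype=int32)) [ 0.587  -0.1168  0.085 ]
(array([286.5, 249. ]), np.int32(2), array([286, 249,   2,   1], dtype=int32)) [ 0.5049 -0.1553  0.085 ]
disc [((array([299.23, 214.  ]), np.int32(2067), array([266, 185,  64,  60], dtype=int32)), array([ 0.5269, -0.0966,  0.069 ]))]
bar (array([114.09, 210.92]), np.int32(114), array([110, 205,  11,  14], dtype=int32))
bar (array([164.66, 216.21]), np.int32(565), array([123, 208,  77,  20], dtype=int32))
```

```bash
cat > nuts.py <<'E'
from h import *
def wc(w,u,rad):
    y0,x0=int(round(u[1]))-rad,int(round(u[0]))-rad
    p=w[y0:y0+2*rad+1,x0:x0+2*rad+1]; Y,X=np.mgrid[y0:y0+2*rad+1,x0:x0+2*rad+1]
    return np.array([(p*X).sum(),(p*Y).sum()])/p.sum(), p.sum()
E
python3 - <<'E'
from nuts import *
t=np.load("pics/top0.npy"); s=np.load("pics/side0.npy")
yel=lambda i:np.clip((i[...,:2].astype(float).min(-1)-i[...,2])-25,0,None)
dk=lambda i,T:np.clip(T-i.astype(float).max(-1),0,None)
print("hole top",plane("top",wc(dk(t,170),(299.5,214.8),14)[0],.069).round(4),"side",plane("side",wc(dk(s,150),(294.4,236.5),1)[0],.069).round(4))
C={}
guess=dict(a=(278.7,206.9),b=(293.1,235.5),c=(321.5,221.1),d=(306.9,193.2))
gs=dict(a=(301.2,213.5),b=(269.3,224.8),c=(288.5,245.0),d=(321.5,234.2))
for k in guess:
    u,_=wc(dk(t,130),guess[k],3); P=plane("top",u,.088); v,_=wc(dk(s,130),gs[k],3);Q=plane("side",v,.088)
    T,e=tri(u,v); C[k]=u
    print(k,u.round(2),P.round(4),v.round(2),Q.round(4),"tri",T.round(4),e.round(4))
for n,i in(("top",t),("side",s)):
    y=yel(i); m=(y>0).astype(np.uint8); N,l,S,c=cv2.connectedComponentsWithStats(m)
    for j in range(1,N):
        if 255<c[j][0]<345 and 180<c[j][1]<262:
            w=y*(l==j); Y,X=np.indices(y.shape); u=np.array([(w*X).sum(),(w*Y).sum()])/w.sum()
            print(n,"yel",u.round(2),S[j,4],round(w.sum()),plane(n,u,.085).round(4))
E
```

```text
hole top [ 0.5252 -0.0972  0.069 ] side [ 0.5244 -0.0947  0.069 ]
a [278.53 206.91] [ 0.5417 -0.0449  0.088 ] [301.36 213.95] [ 0.5432 -0.0433  0.088 ] tri [ 0.5423 -0.0449  0.089 ] 0.0015
b [293.02 235.53] [ 0.4725 -0.0802  0.088 ] [269.22 224.46] [ 0.4735 -0.079   0.088 ] tri [ 0.473  -0.0801  0.0888] 0.001
c [321.53 221.18] [ 0.5077 -0.1492  0.088 ] [288.05 244.85] [ 0.5084 -0.1464  0.088 ] tri [ 0.5079 -0.149   0.0901] 0.0007
d [307.08 193.12] [ 0.5761 -0.1143  0.088 ] [321.32 233.89] [ 0.5777 -0.1135  0.088 ] tri [ 0.5768 -0.1143  0.0885] 0.0016
top yel [309.19 189.75] 4 57 [ 0.585  -0.1198  0.085 ]
top yel [274.28 206.94] 3 50 [ 0.5419 -0.0347  0.085 ]
top yel [325.32 222.51] 4 91 [ 0.5049 -0.1588  0.085 ]
top yel [292.13 239.68] 6 117 [ 0.4627 -0.0782  0.085 ]
top yel [312.68 246.12] 34 652 [ 0.4475 -0.1278  0.085 ]
side yel [340.02 194.37] 25 92 [0.6389 0.0356 0.085 ]
side yel [264.29 224.19] 5 237 [ 0.4634 -0.0738  0.085 ]
side yel [325.87 235.86] 5 151 [ 0.5868 -0.1163  0.085 ]
side yel [286.74 249.04] 3 196 [ 0.5054 -0.1554  0.085 ]
```

```bash
python3 - <<'E'
from h import *
t=cv2.imread("pics/top0.png"); s=cv2.imread("pics/side0.png")
for nm,u,v in(("b",(292.13,239.68),(264.29,224.19)),("c",(325.32,222.51),(286.74,249.04)),("d",(309.19,189.75),(325.87,235.86))): print(nm,tri(u,v))
rows=[]
for img,C,R_ in((t,dict(a=(278.5,207.5),b=(293,236),c=(321.5,221.5),d=(307,193.5)),7),(s,dict(a=(301,216),b=(269,228),c=(288,249),d=(321,237)),9)):
    ims=[]
    for k in "abcd":
        p=cv2.getRectSubPix(img,(21,21),C[k]); ims.append(cv2.resize(p,(200,200),interpolation=cv2.INTER_CUBIC))
    rows.append(np.hstack(ims))
o=np.vstack(rows).astype(float); o=np.clip((o-40)*1.1,0,255)
cv2.imwrite("pics/nz.png",((o/255)**1.6*255).astype(np.uint8))
E
```

```text
b (array([ 0.46294593, -0.07799432,  0.08812932]), np.float64(0.0008443389208479702))
c (array([ 0.50488274, -0.15846084,  0.08753163]), np.float64(0.000539029147586393))
d (array([ 0.58539768, -0.11960406,  0.08746939]), np.float64(0.001664726488615262))
```

View pics/nz.png

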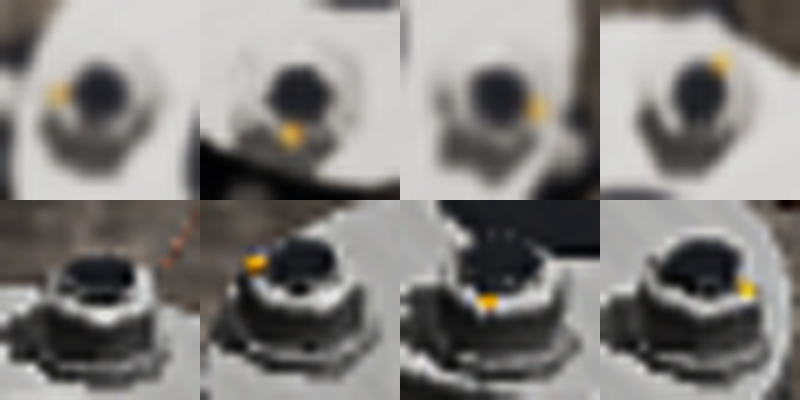

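```bash
python3 - <<'E'
from h import *
t=np.load("pics/top0.npy"); h=cv2.cvtColor(t,cv2.COLOR_RGB2HSV)
m=((h[...,2]<125)&(h[...,1]<70)).astype(np.uint8); M=np.zeros_like(m); M[206:228,122:192]=m[206:228,122:192]
cs,_=cv2.findContours(M,cv2.RETR_EXTERNAL,cv2.CHAIN_APPROX_NONE); c=max(cs,key=cv2.contourArea)
rc=cv2.minAreaRect(c); print(rc); 
# column wise centres
xs=[];ys=[]
for x in list(range(126,150))+list(range(182,187)):
    v=np.where(M[:,x])[0]
    if 3<len(v)<9: xs.append(x);ys.append(v.mean())
p=np.polyfit(xs,ys,1); print(p)
for x0,x1 in((122.8,189.3),):
    A=plane("top",(x0,np.polyval(p,x0)),.151);B=plane("top",(x1,np.polyval(p,x1)),.151);print(A,B,(A+B)/2,np.linalg.norm(A-B),np.degrees(np.arctan2(*(A-B)[[1,0]])))
# hole ellipse centre & block corners in top view z=.048
for nm,u in(("hole",(452/8+110-.4,235/8+190-.4)),("screwTL",(130/8+110-.4,126/8+190-.4)),("TR",(557/8+109.6,143/8+189.6)),("BL",(116/8+109.6,324/8+189.6)),("BR",(544/8+109.6,341/8+189.6))): print(nm,plane("top",u,.048).round(4))
print("side bar near end",plane("side",(318/6+229.6,235/6+104.6),.137).round(4), "far top",plane("side",(317/6+229.6,80/6+104.6),.151).round(4))
E
```

```text
((157.0, 218.5), (67.99998474121094, 16.999996185302734), 0.0)
[8.40787485e-02 2.02479465e+02]
[0.51739435 0.30801468 0.151     ] [0.50586822 0.15857055 0.151     ] [0.51163128 0.23329262 0.151     ] 0.14988794989834386 85.58969661693489
hole [0.5141 0.2335 0.048 ]
screwTL [0.5474 0.334  0.048 ]
TR [0.5432 0.2019 0.048 ]
BL [0.4857 0.3357 0.048 ]
BR [0.4813 0.204  0.048 ]
side bar near end [0.5141 0.1882 0.137 ] far top [0.5198 0.3116 0.151 ]
```

```bash
cat >> h.py <<'E'
def delta(p,zd,s=None):
    """row for world tcp target p and zdir (deg), from measured pose"""
    s=s or r.state(); m=R.from_quat(s["ee_rot"]).as_matrix()
    d=m.T@(np.asarray(p)-s["tool_pos"])*100
    cur=np.degrees(np.arctan2(m[1,2],m[0,2])); t=-((zd-cur+180)%360-180)
    print("row",d.round(2).tolist()+[round(t,1)],"cur zdir %.1f"%cur)
E
python3 -c "
from h import *
delta([.512,.2335,.21],-4.4)
delta([.512,.2335,.115],-4.4)"
```

```text
row [2.17, 56.13, -66.31, np.float64(-65.0)] cur zdir -69.4
row [11.67, 56.13, -66.29, np.float64(-65.0)] cur zdir -69.4
```

Emit:
step_arm:
  deltas:
    - [2.2,56.1,-66.3,-65]
    - [2.2,56.1,-66.3,-65]
    - [2.2,56.1,-66.3,-65]
    - [2.2,56.1,-66.3,-65]
    - [2.2,56.1,-66.3,-65]
    - [2.2,56.1,-66.3,-65]
    - [2.2,56.1,-66.3,-65]
    - [2.2,56.1,-66.3,-65]
    - [2.2,56.1,-66.3,-65]
    - [2.2,56.1,-66.3,-65]
    - [2.2,56.1,-66.3,-65]
    - [2.2,56.1,-66.3,-65]
    - [2.2,56.1,-66.3,-65]
    - [2.2,56.1,-66.3,-65]
    - [2.2,56.1,-66.3,-65]
    - [2.2,56.1,-66.3,-65]
  fingers: 0.4
  grip_force: 100

```text
time: 2.1
tool_pos: [0.5111, 0.2322, 0.2086]
ee_rot: [0.027, 0.707, -0.028, 0.706]
contact_force: [-0.1, -0.4, -0.9]
opening: 0.604
```

```bash
python3 - <<'E'
from h import *
st(); delta([.512,.2335,.115],-4.4)
for n,b in(("side",(105,195,230,330)),("top",(180,260,110,200))):
    p,d=viewer.snapshot(n); a=p[b[0]:b[1],b[2]:b[3],::-1]
    cv2.imwrite(f"pics/{n}1.png",cv2.resize(a,None,fx=4,fy=4,interpolation=cv2.INTER_CUBIC))
a=cv2.imread("pics/side1.png");b=cv2.imread("pics/top1.png")
h=max(a.shape[0],b.shape[0]);o=np.zeros((h,a.shape[1]+b.shape[1],3),np.uint8);o[:a.shape[0],:a.shape[1]]=a;o[:b.shape[0],a.shape[1]:]=b;cv2.imwrite("pics/m1.png",o)
E
```

```text
t2.10 tcp [0.5111 0.2322 0.2086] x [-0.002 -0.001 -1.   ] z [ 0.997 -0.077 -0.002] zdir-4.4 F [-0.1 -0.4 -0.9] M [ 0.025  0.014 -0.026] op0.604 q [ 0.31  0.18 -0.2   1.2  -0.    1.96]
row [9.36, 0.14, 0.09, np.float64(-0.0)] cur zdir -4.4
```

View pics/m1.png

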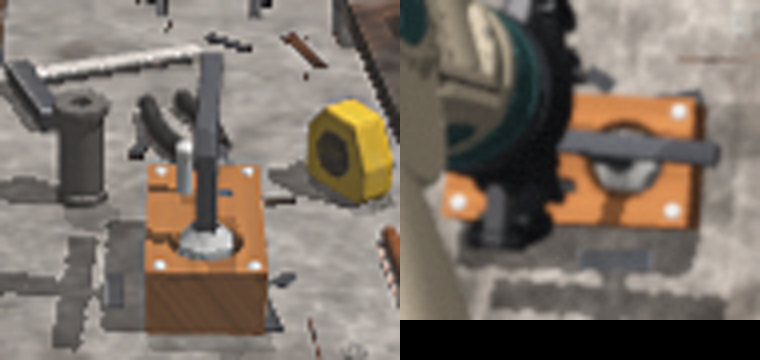

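```bash
python3 - <<'E'
from h import *
print(proj("side",[.5111,.2322,.2086]),proj("side",[.512,.2335,.144]),proj("side",[.512,.1585,.144]))
p,d=viewer.snapshot("side"); cv2.imwrite("pics/side2.png",cv2.resize(p[20:200,180:420,::-1],None,fx=3,fy=3))
E
```

```text
[281.0163351  109.56362526] [280.91431771 133.16165444] [282.42111259 146.80452639]
```

View pics/side2.png

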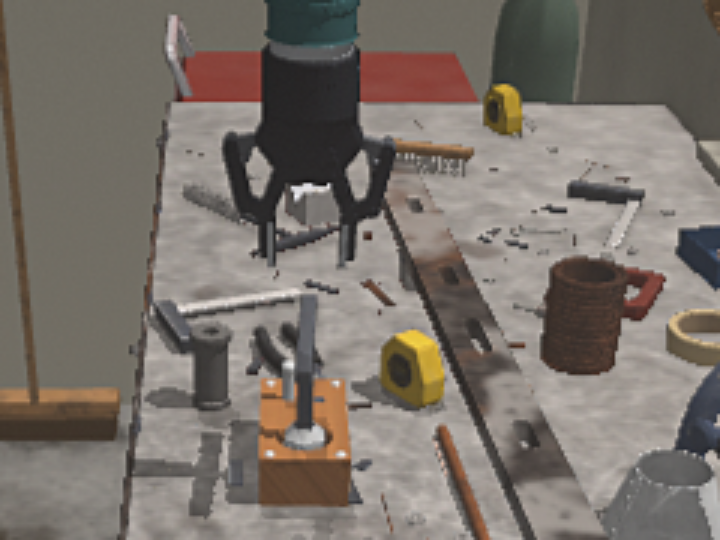

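Emit:
step_arm:
  deltas:
    - [4.7,0.1,0.1,0]
    - [9.3,0.1,0.1,0]
    - [9.3,0.1,0.1,0]
    - [9.3,0.1,0.1,0]

```text
time: 2.75
tool_pos: [0.5139, 0.2331, 0.1179]
ee_rot: [0.028, 0.706, -0.028, 0.707]
contact_force: [0.1, 0.2, 0.4]
opening: 0.599
```

Emit:
step_arm:
  deltas:
    - [0,0,0,0]
    - [0,0,0,0]
    - [0,0,0,0]
    - [0,0,0,0]
    - [0,0,0,0]
  fingers: 1
  grip_force: 110

```text
time: 3.38
tool_pos: [0.5132, 0.234, 0.1182]
ee_rot: [0.028, 0.706, -0.027, 0.707]
contact_force: [-2.6, -0.4, 6.4]
opening: 0.146
```

```bash
python3 -c "
from h import *
st()"
```

```text
t3.38 tcp [0.5132 0.234  0.1182] x [ 0.001  0.001 -1.   ] z [ 0.997 -0.077  0.001] zdir-4.4 F [-2.6 -0.4  6.4] M [-0.088  0.7   -0.02 ] op0.146 q [ 0.31  0.25 -0.31  1.01  0.    1.96]
```

Emit:
step_arm:
  deltas:
    - [-3,0,0,0]
    - [-8,0,0,0]
    - [-10,0,0,0]
    - [-10,0,0,0]

```text
time: 3.88
tool_pos: [0.5142, 0.234, 0.2183]
ee_rot: [0.028, 0.705, -0.027, 0.708]
contact_force: [0.3, 0.2, -3.2]
opening: 0.141
```

```bash
python3 - <<'E'
from h import *
st(); delta([.5423,-.0448,.212],60)
p,d=viewer.snapshot("side"); cv2.imwrite("pics/side3.png",cv2.resize(p[40:190,200:400,::-1],None,fx=4,fy=4))
E
```

```text
t3.88 tcp [0.5142 0.234  0.2183] x [ 0.004  0.001 -1.   ] z [ 0.997 -0.077  0.004] zdir-4.4 F [ 0.3  0.2 -3.2] M [ 0.061 -0.031 -0.005] op0.141 q [ 0.31  0.18 -0.18  1.21 -0.    1.96]
row [0.61, -27.58, 4.95, np.float64(-64.4)] cur zdir -4.4
```

View pics/side3.png

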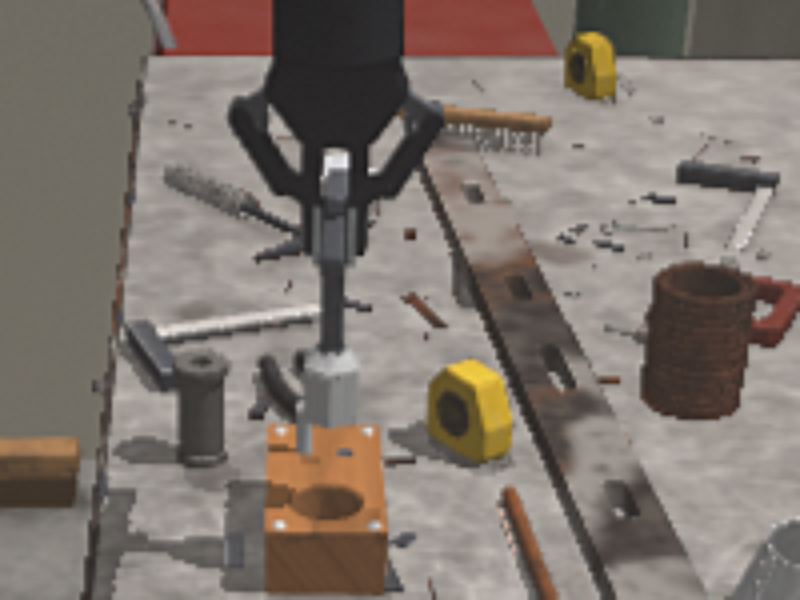

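Emit:
step_arm:
  deltas:
    - [0.6,-27.6,4.9,-64]
    - [0.6,-27.6,4.9,-64]
    - [0.6,-27.6,4.9,-64]
    - [0.6,-27.6,4.9,-64]
    - [0.6,-27.6,4.9,-64]
    - [0.6,-27.6,4.9,-64]
    - [0.6,-27.6,4.9,-64]
    - [0.6,-27.6,4.9,-64]

```text
time: 4.92
tool_pos: [0.5388, -0.0454, 0.208]
ee_rot: [-0.35, 0.615, 0.352, 0.613]
contact_force: [-0.3, 0.5, -3.2]
opening: 0.148
```

```bash
python3 - <<'E'
from h import *
st(); delta([.5423,-.0448,.212],60)
p,d=viewer.snapshot("side"); np.save("pics/side4.npy",p);cv2.imwrite("pics/side4.png",cv2.resize(p[130:280,220:380,::-1],None,fx=5,fy=5-1,interpolation=cv2.INTER_CUBIC))
E
```

```text
t4.92 tcp [ 0.5388 -0.0454  0.208 ] x [-0.004  0.001 -1.   ] z [ 0.508  0.861 -0.001] zdir59.5 F [-0.3  0.5 -3.2] M [ 0.007 -0.028  0.021] op0.148 q [-0.2   0.14 -0.24  1.19  0.    0.33]
row [-0.4, -0.27, 0.23, np.float64(-0.5)] cur zdir 59.5
```

View pics/side4.png

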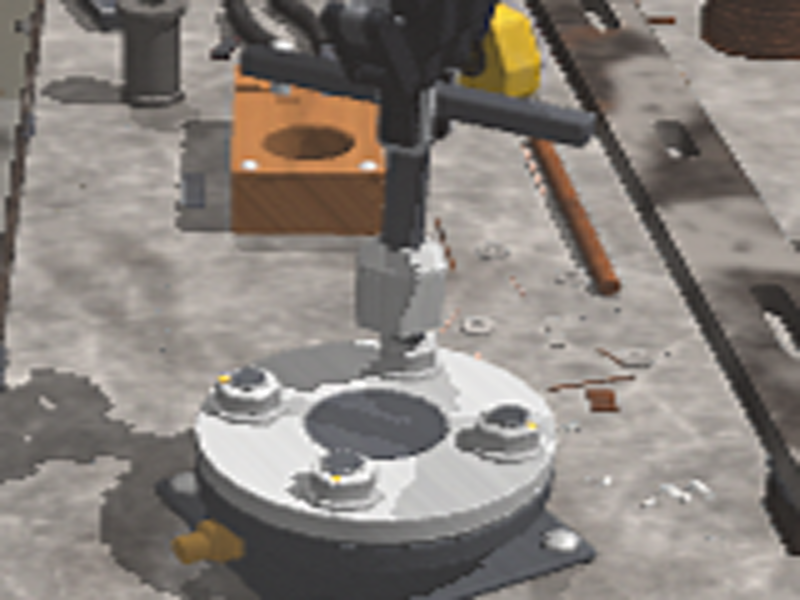

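```bash
python3 - <<'E'
from h import *
A=plane("side",(268.6,145.3),.234);B=plane("side",(337.6,162),.234);print(A,B,(A+B)/2,np.linalg.norm(A-B),np.degrees(np.arctan2(*(A-B)[[1,0]])))
print(proj("side",[.5388,-.0454,.102]),proj("side",[.5388,-.0454,.136]))
E
```

```text
[ 0.47387997 -0.00798823  0.234     ] [ 0.60347736 -0.07893731  0.234     ] [ 0.53867866 -0.04346277  0.234     ] 0.14774727183782022 151.3011630356284
[299.63119769 209.15959873] [300.27602019 195.73184927]
```

Emit:
step_arm:
  deltas:
    - [0.5,-0.3,0.2,-0.5]
    - [1.8,-0.3,0.2,-0.5]
    - [1.8,-0.3,0.2,-0.5]

```text
time: 5.35
tool_pos: [0.5425, -0.0447, 0.1902]
ee_rot: [-0.353, 0.613, 0.355, 0.611]
contact_force: [-1.0, 0.1, -3.1]
opening: 0.145
```

```bash
python3 - <<'E'
from h import *
st(); delta([.5423,-.0448,.178],60)
E
```

```text
t5.35 tcp [ 0.5425 -0.0447  0.1902] x [-0.004  0.001 -1.   ] z [ 0.499  0.867 -0.001] zdir60.1 F [-1.   0.1 -3.1] M [-0.021  0.06   0.047] op0.145 q [-0.2   0.16 -0.26  1.15 -0.    0.32]
row [1.22, 0.01, -0.02, np.float64(0.1)] cur zdir 60.1
```

Emit:
step_arm:
  deltas:
    - [0.5,0,0,0]
    - [0.9,0,0,0]
    - [0.9,0,0,0]

```text
time: 5.72
tool_pos: [0.5438, -0.0452, 0.183]
ee_rot: [-0.354, 0.612, 0.354, 0.612]
contact_force: [0.2, -0.3, -3.2]
opening: 0.148
```

```bash
python3 - <<'E'
from h import *
st()
E
```

```text
t5.72 tcp [ 0.5438 -0.0452  0.183 ] x [-0.001  0.    -1.   ] z [ 0.499  0.866 -0.   ] zdir60.1 F [ 0.2 -0.3 -3.2] M [-0.064 -0.174 -0.046] op0.148 q [-0.2   0.17 -0.27  1.14  0.    0.32]
```

Emit:
step_arm:
  deltas:
    - [0.3,0,0,0]
    - [0.4,0,0,0]

```text
time: 5.98
tool_pos: [0.544, -0.0453, 0.1792]
ee_rot: [-0.354, 0.612, 0.354, 0.612]
contact_force: [0.1, 0.6, -4.0]
opening: 0.146
```

```bash
python3 - <<'E'
from h import *
st()
E
```

```text
t5.97 tcp [ 0.544  -0.0453  0.1792] x [-0. -0. -1.] z [ 0.499  0.866 -0.   ] zdir60.1 F [ 0.1  0.6 -4. ] M [-0.103 -0.151 -0.087] op0.146 q [-0.2   0.17 -0.27  1.13 -0.    0.32]
```

Emit:
step_arm:
  deltas:
    - [0.2,0,0,4]
    - [0.2,0,0,8]

```text
time: 6.22
tool_pos: [0.544, -0.0453, 0.1782]
ee_rot: [-0.31, 0.636, 0.31, 0.636]
contact_force: [-3.0, 0.3, 2.0]
opening: 0.152
```

```bash
python3 - <<'E'
from h import *
st()
E
```

```text
t6.22 tcp [ 0.544  -0.0453  0.1782] x [-0.  0. -1.] z [0.617 0.787 0.   ] zdir51.9 F [-3.   0.3  2. ] M [0.287 0.586 0.039] op0.152 q [-0.2   0.17 -0.27  1.13  0.    0.46]
```

Emit:
step_arm:
  deltas:
    - [0,0,0,3]
    - [0,0,0,6]

```text
time: 6.48
tool_pos: [0.544, -0.0447, 0.1781]
ee_rot: [-0.276, 0.651, 0.277, 0.651]
contact_force: [-1.9, 1.7, 0.2]
opening: 0.143
```

```bash
python3 - <<'E'
from h import *
st()
E
```

```text
t6.47 tcp [ 0.544  -0.0447  0.1781] x [ 0.     0.001 -1.   ] z [0.695 0.719 0.001] zdir46.0 F [-1.9  1.7  0.2] M [0.454 0.551 0.254] op0.143 q [-0.2   0.17 -0.27  1.12  0.    0.57]
```

Emit:
step_arm:
  deltas:
    - [0,0,0,6.5]
    - [0,0,0,13]
    - [0,0,0,19.5]
    - [0,0,0,26]

```text
time: 6.98
tool_pos: [0.5436, -0.0452, 0.178]
ee_rot: [-0.122, 0.697, 0.122, 0.696]
contact_force: [-2.5, 0.2, -0.0]
opening: 0.143
```

```bash
python3 - <<'E'
from h import *
st()
E
```

```text
t6.97 tcp [ 0.5436 -0.0452  0.178 ] x [-0.001 -0.    -1.   ] z [ 0.94   0.34  -0.001] zdir19.9 F [-2.5  0.2 -0. ] M [0.134 0.723 0.309] op0.143 q [-0.2   0.17 -0.27  1.13 -0.    1.02]
```

Emit:
step_arm:
  deltas:
    - [0,0,0,-5]
    - [0,0,0,-10]
    - [-1.5,0,0,-10]
    - [-3,0,0,-10]
    - [-3,-4,-3.2,-16]
    - [-3,-8.6,-6.8,-22]
    - [-2.5,-8.6,-6.8,-22]
    - [-1.5,-8.6,-6.8,-22]

```text
time: 7.98
tool_pos: [0.5105, -0.1498, 0.1933]
ee_rot: [-0.254, 0.659, 0.253, 0.661]
contact_force: [-0.3, -1.0, -3.8]
opening: 0.148
```

```bash
python3 - <<'E'
from h import *
st(); delta([.5085,-.149,.178],42)
p,d=viewer.snapshot("side"); np.save("pics/side5.npy",p);cv2.imwrite("pics/side5.png",cv2.resize(p[130:280,220:380,::-1],None,fx=5,fy=5-1,interpolation=cv2.INTER_CUBIC))
E
```

```text
t7.97 tcp [ 0.5105 -0.1498  0.1933] x [ 0.002 -0.    -1.   ] z [0.744 0.668 0.002] zdir41.9 F [-0.3 -1.  -3.8] M [ 0.052 -0.023 -0.006] op0.148 q [-0.41  0.13 -0.28  1.15  0.    0.43]
row [1.53, 0.2, -0.1, np.float64(-0.1)] cur zdir 41.9
```

View pics/side5.png

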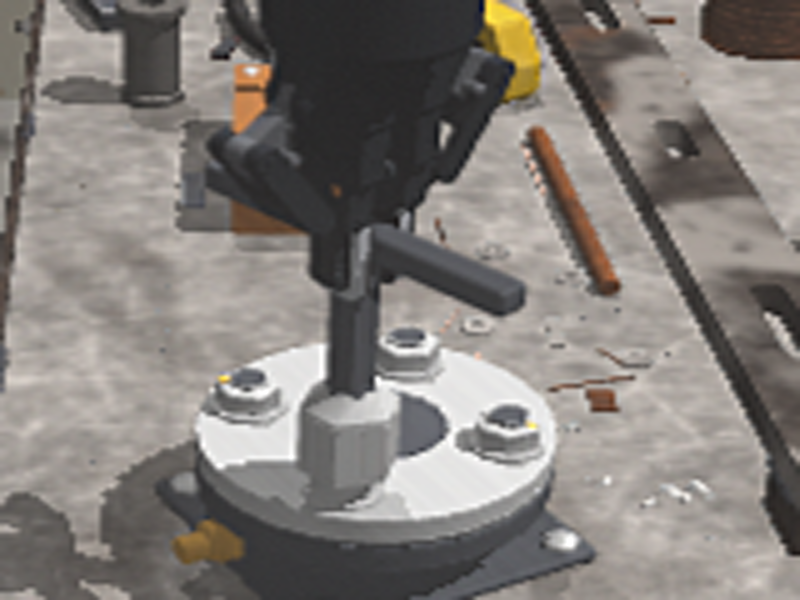

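Emit:
step_arm:
  deltas:
    - [0.4,0.2,-0.1,0]
    - [0.9,0.2,-0.1,0]
    - [1.3,0.2,-0.1,0]
    - [1.5,0.2,-0.1,0]

```text
time: 8.52
tool_pos: [0.508, -0.1484, 0.1781]
ee_rot: [-0.254, 0.66, 0.254, 0.66]
contact_force: [-3.0, 1.6, 7.7]
opening: 0.149
```

```bash
python3 - <<'E'
from h import *
st(); delta([.5085,-.149,.178],42)
E
```

```text
t8.53 tcp [ 0.508  -0.1484  0.1781] x [ 0.001 -0.    -1.   ] z [0.742 0.67  0.   ] zdir42.1 F [-3.   1.6  7.7] M [0.338 0.716 0.012] op0.149 q [-0.41  0.14 -0.31  1.12  0.    0.43]
row [0.01, -0.08, -0.0, np.float64(0.1)] cur zdir 42.1
```

Emit:
step_arm:
  deltas:
    - [-0.05,0,0,4]
    - [-0.05,0,0,8]

```text
time: 8.78
tool_pos: [0.5084, -0.1484, 0.1783]
ee_rot: [-0.206, 0.676, 0.206, 0.677]
contact_force: [0.8, -0.2, -2.3]
opening: 0.147
```

```bash
python3 -c "
from h import *
st()"
```

```text
t8.78 tcp [ 0.5084 -0.1484  0.1783] x [ 0.002  0.    -1.   ] z [0.83  0.558 0.002] zdir33.9 F [ 0.8 -0.2 -2.3] M [ 0.033 -0.304  0.018] op0.147 q [-0.41  0.14 -0.31  1.12  0.    0.57]
```

Emit:
step_arm:
  deltas:
    - [0.02,0,0,2]
    - [0.02,0,0,4]

```text
time: 9.02
tool_pos: [0.5086, -0.1489, 0.1781]
ee_rot: [-0.183, 0.682, 0.182, 0.684]
contact_force: [2.2, -0.2, -1.4]
opening: 0.145
```

```bash
python3 -c "
from h import *
st()"
```

```text
t9.03 tcp [ 0.5086 -0.1489  0.1781] x [ 0.002 -0.001 -1.   ] z [0.866 0.5   0.001] zdir30.0 F [ 2.2 -0.2 -1.4] M [-0.119 -0.614  0.092] op0.145 q [-0.41  0.14 -0.31  1.12  0.    0.64]
```

Emit:
step_arm:
  deltas:
    - [0,0,0,1.5]
    - [0,0,0,3]

```text
time: 9.28
tool_pos: [0.5084, -0.149, 0.1781]
ee_rot: [-0.166, 0.687, 0.165, 0.688]
contact_force: [2.0, -0.5, -1.0]
opening: 0.147
```

```bash
python3 -c "
from h import *
st()"
```

```text
t9.28 tcp [ 0.5084 -0.149   0.1781] x [ 0.002 -0.001 -1.   ] z [0.891 0.454 0.001] zdir27.0 F [ 2.  -0.5 -1. ] M [-0.154 -0.765  0.258] op0.147 q [-0.41  0.14 -0.31  1.12 -0.    0.69]
```

Emit:
step_arm:
  deltas:
    - [0,0,0,7]
    - [0,0,0,14]
    - [0,0,0,21]
    - [0,0,0,28.5]

```text
time: 9.78
tool_pos: [0.5079, -0.1493, 0.1781]
ee_rot: [0.01, 0.707, -0.011, 0.707]
contact_force: [1.4, -1.5, 0.7]
opening: 0.147
```

```bash
python3 -c "
from h import *
st();delta([.473,-.0805,.193],18)"
```

```text
t9.78 tcp [ 0.5079 -0.1493  0.1781] x [ 0.001 -0.002 -1.   ] z [ 1.    -0.03   0.001] zdir-1.7 F [ 1.4 -1.5  0.7] M [-0.451 -0.471  0.296] op0.147 q [-0.41  0.14 -0.31  1.12 -0.    1.19]
row [-1.5, 6.77, -3.69, np.float64(-19.7)] cur zdir -1.7
```

Emit:
step_arm:
  deltas:
    - [0,0,0,-5]
    - [0,0,0,-10]
    - [-1.5,0,0,-10]
    - [-3,0,0,-12]
    - [-3,3.5,-1.9,-15]
    - [-3,6.8,-3.7,-17]
    - [-2.5,6.8,-3.7,-17]
    - [-1.5,6.8,-3.7,-17]

```text
time: 10.78
tool_pos: [0.473, -0.0799, 0.1933]
ee_rot: [-0.096, 0.7, 0.095, 0.701]
contact_force: [-0.5, -1.3, -3.8]
opening: 0.147
```

```bash
python3 - <<'E'
from h import *
st(); delta([.473,-.0803,.178],15.3)
p,d=viewer.snapshot("side"); np.save("pics/side6.npy",p);cv2.imwrite("pics/side6.png",cv2.resize(p[130:280,220:380,::-1],None,fx=5,fy=5-1,interpolation=cv2.INTER_CUBIC))
E
```

```text
t10.78 tcp [ 0.473  -0.0799  0.1933] x [ 0.002 -0.001 -1.   ] z [0.963 0.268 0.002] zdir15.6 F [-0.5 -1.3 -3.8] M [-0.009  0.001  0.01 ] op0.147 q [-0.3   0.04 -0.39  1.14 -0.    1.  ]
row [1.53, -0.04, -0.01, np.float64(0.3)] cur zdir 15.6
```

View pics/side6.png

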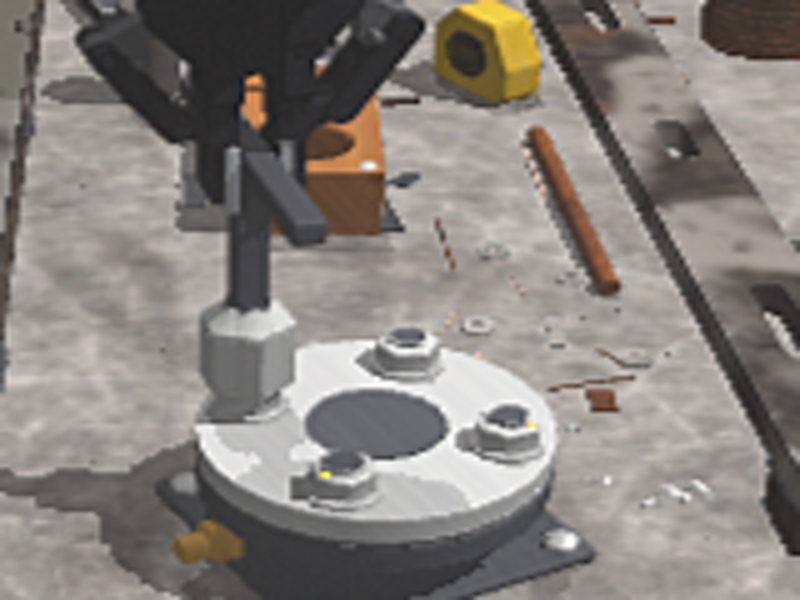

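Emit:
step_arm:
  deltas:
    - [0.4,0,0,0]
    - [0.9,0,0,0]
    - [1.3,0,0,0]
    - [1.5,0,0,0]

```text
time: 11.32
tool_pos: [0.4726, -0.08, 0.1782]
ee_rot: [-0.096, 0.701, 0.095, 0.701]
contact_force: [-2.3, 0.3, 6.5]
opening: 0.149
```

```bash
python3 -c "
from h import *
st()"
```

```text
t11.32 tcp [ 0.4726 -0.08    0.1782] x [ 0.    -0.001 -1.   ] z [0.963 0.268 0.   ] zdir15.5 F [-2.3  0.3  6.5] M [0.041 0.667 0.009] op0.149 q [-0.3   0.05 -0.41  1.11 -0.    1.  ]
```

Seated over b. Turning to feel for contact.

Emit:
step_arm:
  deltas:
    - [-0.05,0,0,3]
    - [-0.05,0,0,6]

```text
time: 11.58
tool_pos: [0.4731, -0.0801, 0.1784]
ee_rot: [-0.059, 0.704, 0.058, 0.705]
contact_force: [1.3, -0.9, -4.2]
opening: 0.147
```

```bash
python3 -c "
from h import *
st()"
```

```text
t11.57 tcp [ 0.4731 -0.0801  0.1784] x [ 0.002 -0.001 -1.   ] z [0.986 0.164 0.001] zdir9.5 F [ 1.3 -0.9 -4.2] M [-0.25  -0.231  0.118] op0.147 q [-0.3   0.05 -0.41  1.11 -0.    1.1 ]
```

Emit:
step_arm:
  deltas:
    - [-0.03,0,0,2]
    - [-0.03,0,0,4]

```text
time: 11.82
tool_pos: [0.4729, -0.08, 0.1785]
ee_rot: [-0.034, 0.706, 0.033, 0.707]
contact_force: [1.8, -0.9, -5.0]
opening: 0.147
```

```bash
python3 -c "
from h import *
st()"
```

```text
t11.82 tcp [ 0.4729 -0.08    0.1785] x [ 0.001 -0.001 -1.   ] z [0.995 0.096 0.001] zdir5.5 F [ 1.8 -0.9 -5. ] M [-0.433 -0.577  0.248] op0.147 q [-0.3   0.05 -0.41  1.11 -0.    1.17]
```

Emit:
step_arm:
  deltas:
    - [0.05,0,0,7]
    - [0.05,0,0,14]
    - [0.05,0,0,21]
    - [0.05,0,0,28.5]

```text
time: 12.32
tool_pos: [0.4723, -0.0802, 0.1784]
ee_rot: [0.142, 0.693, -0.143, 0.693]
contact_force: [-0.2, -1.4, -1.8]
opening: 0.148
```

```bash
python3 -c "
from h import *
st();delta([.577,-.1145,.193],-3)"
```

```text
t12.32 tcp [ 0.4723 -0.0802  0.1784] x [-0.    -0.002 -1.   ] z [ 0.919 -0.394  0.   ] zdir-23.2 F [-0.2 -1.4 -1.8] M [-0.534  0.107  0.256] op0.148 q [-0.3   0.05 -0.41  1.11 -0.    1.67]
row [-1.46, 0.97, 10.98, np.float64(-20.2)] cur zdir -23.2
```

Emit:
step_arm:
  deltas:
    - [0,0,0,-5]
    - [0,0,0,-10]
    - [-1.5,0,0,-10]
    - [-3,0,0,-12]
    - [-3,0.5,5.5,-18]
    - [-3,1,11,-23]
    - [-2.5,1,11,-23]
    - [-1.5,1,11,-23]

```text
time: 13.32
tool_pos: [0.5776, -0.1132, 0.1933]
ee_rot: [-0.0, 0.707, 0.0, 0.707]
contact_force: [-0.8, 0.2, -4.1]
opening: 0.148
```

```bash
python3 - <<'E'
from h import *
st(); delta([.577,-.1145,.178],0)
p,d=viewer.snapshot("side"); np.save("pics/side7.npy",p);cv2.imwrite("pics/side7.png",cv2.resize(p[130:280,220:380,::-1],None,fx=5,fy=5-1,interpolation=cv2.INTER_CUBIC))
E
```

```text
t13.32 tcp [ 0.5776 -0.1132  0.1933] x [-0.  0. -1.] z [ 1.     0.001 -0.   ] zdir0.0 F [-0.8  0.2 -4.1] M [-0.021 -0.011 -0.045] op0.148 q [-0.3   0.23 -0.16  1.17  0.    1.27]
row [1.53, -0.13, -0.06, np.float64(0.0)] cur zdir 0.0
```

View pics/side7.png

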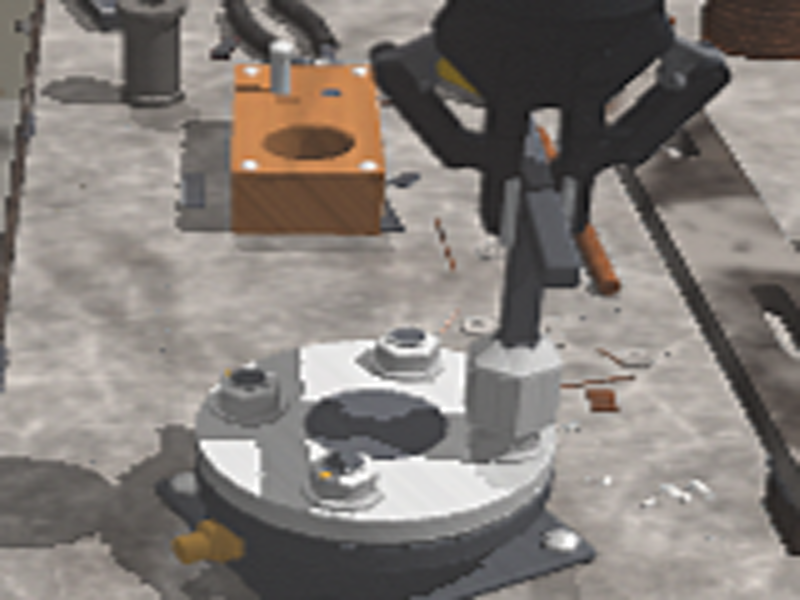

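Emit:
step_arm:
  deltas:
    - [0.4,-0.1,0,0]
    - [0.9,-0.1,0,0]
    - [1.3,-0.1,0,0]
    - [1.45,-0.1,0,0]

```text
time: 13.88
tool_pos: [0.5772, -0.1142, 0.1782]
ee_rot: [-0.0, 0.707, 0.0, 0.707]
contact_force: [-2.3, 0.2, 0.9]
opening: 0.143
```

```bash
python3 -c "
from h import *
st()"
```

```text
t13.88 tcp [ 0.5772 -0.1142  0.1782] x [-0.  0. -1.] z [ 1.     0.001 -0.   ] zdir0.1 F [-2.3  0.2  0.9] M [ 0.061  0.281 -0.041] op0.143 q [-0.31  0.25 -0.18  1.14  0.    1.26]
```

Emit:
step_arm:
  deltas:
    - [0,0,0,3]
    - [0,0,0,6]

```text
time: 14.12
tool_pos: [0.5776, -0.1143, 0.1786]
ee_rot: [0.037, 0.706, -0.037, 0.706]
contact_force: [-0.1, 0.1, -4.9]
opening: 0.145
```

```bash
python3 -c "
from h import *
st()"
```

```text
t14.12 tcp [ 0.5776 -0.1143  0.1786] x [ 0. -0. -1.] z [ 0.994 -0.105  0.   ] zdir-6.0 F [-0.1  0.1 -4.9] M [-0.042  0.008  0.037] op0.145 q [-0.31  0.25 -0.18  1.14 -0.    1.37]
```

Emit:
step_arm:
  deltas:
    - [0,0,0,2]
    - [0,0,0,4]

```text
time: 14.38
tool_pos: [0.5775, -0.1143, 0.1785]
ee_rot: [0.062, 0.704, -0.062, 0.704]
contact_force: [0.2, 0.1, -3.5]
opening: 0.15
```

```bash
python3 -c "
from h import *
st()"
```

```text
t14.38 tcp [ 0.5775 -0.1143  0.1785] x [ 0. -0. -1.] z [ 0.985 -0.174  0.   ] zdir-10.0 F [ 0.2  0.1 -3.5] M [0.006 0.004 0.028] op0.150 q [-0.31  0.25 -0.18  1.14  0.    1.44]
```

Emit:
step_arm:
  deltas:
    - [0.04,0,0,1.5]
    - [0.04,0,0,3]

```text
time: 14.62
tool_pos: [0.5777, -0.1144, 0.1782]
ee_rot: [0.08, 0.702, -0.08, 0.703]
contact_force: [-1.0, 0.2, -2.1]
opening: 0.144
```

```bash
python3 -c "
from h import *
st()"
```

```text
t14.62 tcp [ 0.5777 -0.1144  0.1782] x [ 0. -0. -1.] z [ 0.974 -0.225  0.   ] zdir-13.0 F [-1.   0.2 -2.1] M [-0.092  0.051  0.03 ] op0.144 q [-0.31  0.25 -0.18  1.14 -0.    1.49]
```

Emit:
step_arm:
  deltas:
    - [0,0,0,1.5]
    - [0,0,0,3]

```text
time: 14.88
tool_pos: [0.5774, -0.1146, 0.1781]
ee_rot: [0.098, 0.7, -0.099, 0.7]
contact_force: [-1.2, -2.0, -2.3]
opening: 0.148
```

```bash
python3 -c "
from h import *
st()"
```

```text
t14.88 tcp [ 0.5774 -0.1146  0.1781] x [-0.    -0.001 -1.   ] z [ 0.961 -0.276 -0.   ] zdir-16.0 F [-1.2 -2.  -2.3] M [-0.263  0.249  0.168] op0.148 q [-0.31  0.25 -0.18  1.14 -0.    1.55]
```

Emit:
step_arm:
  deltas:
    - [0,0,0,7]
    - [0,0,0,14]
    - [0,0,0,22]
    - [0,0,0,30]

```text
time: 15.38
tool_pos: [0.5767, -0.1145, 0.1781]
ee_rot: [0.277, 0.651, -0.278, 0.65]
contact_force: [-3.0, -0.2, -0.5]
opening: 0.146
```

```bash
python3 -c "
from h import *
st();delta([.5435,-.045,.193],29.5)"
```

```text
t15.38 tcp [ 0.5767 -0.1145  0.1781] x [-0.002 -0.001 -1.   ] z [ 0.692 -0.722 -0.001] zdir-46.2 F [-3.  -0.2 -0.5] M [-0.26   0.725  0.278] op0.146 q [-0.31  0.25 -0.18  1.14 -0.    2.07]
row [-1.49, 2.41, -7.32, np.float64(-75.7)] cur zdir -46.2
```

Emit:
step_arm:
  deltas:
    - [0,0,0,-5]
    - [0,0,0,-10]
    - [-1.5,0,0,-10]
    - [-3,0,0,-16]
    - [-3,1,-3.5,-26]
    - [-3,2.4,-7.3,-36]
    - [-3,2.4,-7.3,-46]
    - [-3,2.4,-7.3,-56]
    - [-2.5,2.4,-7.3,-66]
    - [-2,2.4,-7.3,-76]
    - [-1.5,2.4,-7.3,-76]

```text
time: 16.75
tool_pos: [0.5445, -0.0451, 0.1938]
ee_rot: [-0.182, 0.683, 0.182, 0.684]
contact_force: [-0.1, 0.1, -3.8]
opening: 0.144
```

```bash
python3 - <<'E'
from h import *
st(); delta([.5435,-.045,.178],29)
p,d=viewer.snapshot("side"); np.save("pics/side8.npy",p);cv2.imwrite("pics/side8.png",cv2.resize(p[130:280,220:380,::-1],None,fx=5,fy=5-1,interpolation=cv2.INTER_CUBIC))
E
```

```text
t16.75 tcp [ 0.5445 -0.0451  0.1938] x [ 0.001  0.    -1.   ] z [0.867 0.498 0.001] zdir29.9 F [-0.1  0.1 -3.8] M [ 0.013 -0.004  0.006] op0.144 q [-0.2   0.16 -0.25  1.16  0.    0.85]
row [1.58, 0.06, -0.08, np.float64(0.9)] cur zdir 29.9
```

View pics/side8.png

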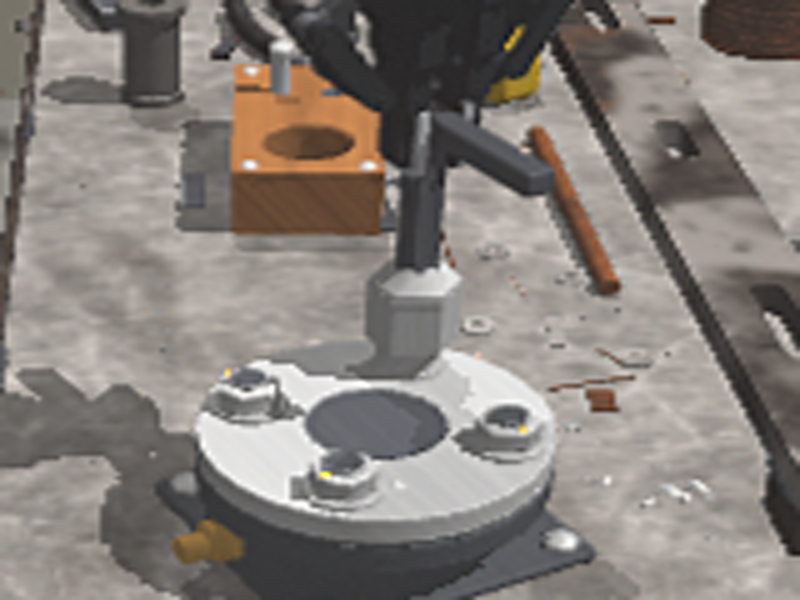

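Emit:
step_arm:
  deltas:
    - [0.4,0,-0.1,0]
    - [0.9,0,-0.1,0]
    - [1.3,0,-0.1,0]
    - [1.5,0,-0.1,0]
    - [1.5,0,-0.1,4]

```text
time: 17.42
tool_pos: [0.5431, -0.0456, 0.1783]
ee_rot: [-0.159, 0.689, 0.159, 0.689]
contact_force: [0.3, 0.7, -1.3]
opening: 0.149
```

```bash
python3 -c "
from h import *
st()"
```

```text
t17.43 tcp [ 0.5431 -0.0456  0.1783] x [-0.  0. -1.] z [0.899 0.437 0.   ] zdir25.9 F [ 0.3  0.7 -1.3] M [0.14  0.257 0.052] op0.149 q [-0.2   0.17 -0.28  1.13  0.    0.92]
```

Seated on a. I'll turn to the earlier end angle (~20) plus about 14°, then use small steps.

Emit:
step_arm:
  deltas:
    - [0,0,0,5]
    - [0,0,0,10]
    - [0,0,0,15]
    - [0,0,0,18]

```text
time: 17.92
tool_pos: [0.5429, -0.0455, 0.1783]
ee_rot: [-0.049, 0.706, 0.049, 0.705]
contact_force: [-1.2, 0.9, -2.3]
opening: 0.146
```

```bash
python3 -c "
from h import *
st()"
```

```text
t17.93 tcp [ 0.5429 -0.0455  0.1783] x [-0.  0. -1.] z [ 0.99   0.139 -0.   ] zdir8.0 F [-1.2  0.9 -2.3] M [0.062 0.36  0.219] op0.146 q [-0.2   0.17 -0.28  1.13  0.    1.23]
```

Emit:
step_arm:
  deltas:
    - [0,0,0,2]
    - [0,0,0,3]

```text
time: 18.18
tool_pos: [0.5429, -0.0455, 0.1782]
ee_rot: [-0.031, 0.707, 0.031, 0.706]
contact_force: [-1.6, -0.3, -0.2]
opening: 0.147
```

```bash
python3 -c "
from h import *
st()"
```

```text
t18.18 tcp [ 0.5429 -0.0455  0.1782] x [-0.001  0.    -1.   ] z [ 0.996  0.088 -0.001] zdir5.0 F [-1.6 -0.3 -0.2] M [0.122 0.566 0.228] op0.147 q [-0.2   0.17 -0.28  1.13  0.    1.28]
```

Emit:
step_arm:
  deltas:
    - [0,0,0,2]
    - [0,0,0,4]

```text
time: 18.42
tool_pos: [0.5429, -0.0456, 0.1782]
ee_rot: [-0.006, 0.707, 0.006, 0.707]
contact_force: [-1.7, 0.3, 0.9]
opening: 0.145
```

```bash
python3 -c "
from h import *
st()"
```

```text
t18.43 tcp [ 0.5429 -0.0456  0.1782] x [-0.  0. -1.] z [ 1.     0.016 -0.   ] zdir0.9 F [-1.7  0.3  0.9] M [0.148 0.808 0.271] op0.145 q [-0.2   0.17 -0.28  1.13 -0.    1.35]
```

Emit:
step_arm:
  deltas:
    - [0,0,0,2]
    - [0,0,0,3]

```text
time: 18.68
tool_pos: [0.5429, -0.0457, 0.1781]
ee_rot: [0.012, 0.707, -0.012, 0.707]
contact_force: [-3.8, 0.7, 2.5]
opening: 0.146
```

```bash
python3 -c "
from h import *
st()"
```

```text
t18.68 tcp [ 0.5429 -0.0457  0.1781] x [-0.  0. -1.] z [ 0.999 -0.035 -0.   ] zdir-2.0 F [-3.8  0.7  2.5] M [0.22  1.043 0.306] op0.146 q [-0.2   0.17 -0.28  1.13 -0.    1.4 ]
```

Emit:
step_arm:
  deltas:
    - [-0.03,0,-0.05,1.5]
    - [-0.03,0,-0.05,3]

```text
time: 18.92
tool_pos: [0.5427, -0.0456, 0.1782]
ee_rot: [0.031, 0.706, -0.031, 0.706]
contact_force: [-2.1, 0.4, 0.5]
opening: 0.144
```

```bash
python3 -c "
from h import *
st()"
```

```text
t18.93 tcp [ 0.5427 -0.0456  0.1782] x [ 0.  0. -1.] z [ 0.996 -0.088  0.   ] zdir-5.0 F [-2.1  0.4  0.5] M [0.182 0.763 0.251] op0.144 q [-0.2   0.17 -0.28  1.12  0.    1.46]
```

Emit:
step_arm:
  deltas:
    - [0,0,0,1]
    - [0,0,0,2]

```text
time: 19.18
tool_pos: [0.5426, -0.0457, 0.1782]
ee_rot: [0.043, 0.706, -0.043, 0.706]
contact_force: [-2.3, 0.3, -0.6]
opening: 0.144
```

```bash
python3 -c "
from h import *
st()"
```

```text
t19.18 tcp [ 0.5426 -0.0457  0.1782] x [-0. -0. -1.] z [ 0.993 -0.122 -0.   ] zdir-7.0 F [-2.3  0.3 -0.6] M [0.185 0.783 0.306] op0.144 q [-0.2   0.17 -0.28  1.12 -0.    1.49]
```

Emit:
step_arm:
  deltas:
    - [0,0,0,1]
    - [0,0,0,2]

```text
time: 19.42
tool_pos: [0.5425, -0.0457, 0.1782]
ee_rot: [0.055, 0.705, -0.056, 0.705]
contact_force: [-2.5, 0.1, 0.4]
opening: 0.145
```

```bash
python3 -c "
from h import *
st()"
```

```text
t19.43 tcp [ 0.5425 -0.0457  0.1782] x [-0. -0. -1.] z [ 0.988 -0.156 -0.   ] zdir-9.0 F [-2.5  0.1  0.4] M [0.102 0.786 0.326] op0.145 q [-0.2   0.17 -0.28  1.12 -0.    1.53]
```

Emit:
step_arm:
  deltas:
    - [0,0,0,1]
    - [0,0,0,2]

```text
time: 19.68
tool_pos: [0.5425, -0.0456, 0.1782]
ee_rot: [0.068, 0.704, -0.068, 0.704]
contact_force: [-2.4, 0.8, -1.4]
opening: 0.142
```

```bash
python3 -c "
from h import *
st()"
```

```text
t19.68 tcp [ 0.5425 -0.0456  0.1782] x [-0. -0. -1.] z [ 0.982 -0.191 -0.   ] zdir-11.0 F [-2.4  0.8 -1.4] M [0.077 0.872 0.491] op0.142 q [-0.2   0.17 -0.28  1.13 -0.    1.56]
```

Emit:
step_arm:
  deltas:
    - [0,0,0,1]
    - [0,0,0,1]

```text
time: 19.92
tool_pos: [0.5425, -0.0457, 0.1782]
ee_rot: [0.074, 0.703, -0.074, 0.703]
contact_force: [-3.1, -0.5, 0.5]
opening: 0.143
```

```bash
python3 -c "
from h import *
st(); s=r.state(); print(s['torque'])
delta([.5085,-.149,.193],7)"
```

```text
t19.93 tcp [ 0.5425 -0.0457  0.1782] x [-0. -0. -1.] z [ 0.978 -0.207 -0.   ] zdir-11.9 F [-3.1 -0.5  0.5] M [0.038 0.892 0.526] op0.143 q [-0.2   0.17 -0.28  1.13 -0.    1.58]
[0.03815253 0.8916552  0.52586165]
row [-1.48, -10.81, -1.19, np.float64(-18.9)] cur zdir -11.9
```

Emit:
step_arm:
  deltas:
    - [0,0,0,-5]
    - [0,0,0,-10]
    - [-1.5,0,0,-10]
    - [-3,0,0,-12]
    - [-3,-5,-0.6,-16]
    - [-3,-10.8,-1.3,-19]
    - [-2.5,-10.8,-1.3,-19]
    - [-1.5,-10.8,-1.3,-19]

```text
time: 20.92
tool_pos: [0.5088, -0.1492, 0.1944]
ee_rot: [-0.043, 0.705, 0.043, 0.707]
contact_force: [0.4, 0.4, -3.7]
opening: 0.148
```

```bash
python3 - <<'E'
from h import *
st(); delta([.5082,-.149,.178],7)
E
```

```text
t20.93 tcp [ 0.5088 -0.1492  0.1944] x [ 0.003 -0.001 -1.   ] z [0.993 0.122 0.003] zdir7.0 F [ 0.4  0.4 -3.7] M [ 0.035 -0.02   0.016] op0.148 q [-0.41  0.13 -0.29  1.15  0.    1.04]
row [1.64, 0.03, -0.06, np.float64(-0.0)] cur zdir 7.0
```

Emit:
step_arm:
  deltas:
    - [0.4,0,-0.05,0]
    - [0.9,0,-0.05,0]
    - [1.3,0,-0.05,0]
    - [1.55,0,-0.05,0]
    - [1.55,0,-0.05,4]

```text
time: 21.55
tool_pos: [0.5079, -0.1489, 0.1782]
ee_rot: [-0.019, 0.706, 0.018, 0.707]
contact_force: [0.5, -0.7, -3.1]
opening: 0.143
```

```bash
python3 -c "
from h import *
st()"
```

```text
t21.55 tcp [ 0.5079 -0.1489  0.1782] x [ 0.002 -0.001 -1.   ] z [0.999 0.052 0.001] zdir3.0 F [ 0.5 -0.7 -3.1] M [-0.438 -0.419  0.053] op0.143 q [-0.41  0.14 -0.31  1.12 -0.    1.11]
```

Emit:
step_arm:
  deltas:
    - [0,0,0,5]
    - [0,0,0,10]
    - [0,0,0,15]
    - [0,0,0,19]

```text
time: 22.05
tool_pos: [0.5076, -0.1494, 0.1782]
ee_rot: [0.098, 0.7, -0.099, 0.701]
contact_force: [0.8, -2.2, -2.6]
opening: 0.144
```

```bash
python3 -c "
from h import *
st()"
```

```text
t22.05 tcp [ 0.5076 -0.1494  0.1782] x [ 0.001 -0.002 -1.   ] z [ 0.961 -0.276  0.001] zdir-16.0 F [ 0.8 -2.2 -2.6] M [-0.618 -0.076  0.237] op0.144 q [-0.41  0.14 -0.31  1.12 -0.    1.44]
```

Emit:
step_arm:
  deltas:
    - [0,0,0,2]
    - [0,0,0,3]

```text
time: 22.3
tool_pos: [0.5076, -0.1493, 0.1782]
ee_rot: [0.116, 0.697, -0.117, 0.698]
contact_force: [1.4, -2.6, -3.2]
opening: 0.145
```

```bash
python3 -c "
from h import *
st()"
```

```text
t22.30 tcp [ 0.5076 -0.1493  0.1782] x [ 0.001 -0.002 -1.   ] z [ 0.946 -0.325  0.001] zdir-19.0 F [ 1.4 -2.6 -3.2] M [-0.808 -0.188  0.285] op0.145 q [-0.41  0.14 -0.31  1.12 -0.    1.49]
```

Emit:
step_arm:
  deltas:
    - [0,0,0,1.5]
    - [0,0,0,3]

```text
time: 22.55
tool_pos: [0.5074, -0.1492, 0.1782]
ee_rot: [0.135, 0.694, -0.135, 0.694]
contact_force: [1.0, -4.2, -0.9]
opening: 0.148
```

```bash
python3 -c "
from h import *
st()"
```

```text
t22.55 tcp [ 0.5074 -0.1492  0.1782] x [ 0.001 -0.001 -1.   ] z [ 0.927 -0.375  0.001] zdir-22.0 F [ 1.  -4.2 -0.9] M [-1.02  -0.211  0.271] op0.148 q [-0.41  0.14 -0.31  1.12 -0.    1.55]
```

Emit:
step_arm:
  deltas:
    - [0,0,0,1]
    - [0,0,0,2]

```text
time: 22.8
tool_pos: [0.5074, -0.1491, 0.1782]
ee_rot: [0.147, 0.691, -0.147, 0.692]
contact_force: [0.7, -3.8, 0.3]
opening: 0.146
```

```bash
python3 -c "
from h import *
st()"
```

```text
t22.80 tcp [ 0.5074 -0.1491  0.1782] x [ 0.001 -0.001 -1.   ] z [ 0.914 -0.407  0.001] zdir-24.0 F [ 0.7 -3.8  0.3] M [-1.18  -0.244  0.392] op0.146 q [-0.41  0.14 -0.31  1.12 -0.    1.58]
```

Emit:
step_arm:
  deltas:
    - [0,-0.05,0,1]
    - [0,-0.05,0,1.5]

```text
time: 23.05
tool_pos: [0.5072, -0.1493, 0.1781]
ee_rot: [0.156, 0.689, -0.156, 0.69]
contact_force: [1.1, -4.0, 1.4]
opening: 0.149
```

```bash
python3 -c "
from h import *
st()"
```

```text
t23.05 tcp [ 0.5072 -0.1493  0.1781] x [ 0.001 -0.    -1.   ] z [ 0.903 -0.43   0.001] zdir-25.5 F [ 1.1 -4.   1.4] M [-1.039 -0.329  0.419] op0.149 q [-0.41  0.14 -0.31  1.12  0.    1.61]
```

Emit:
step_arm:
  deltas:
    - [0,0,0,1]
    - [0,0,0,1.5]

```text
time: 23.3
tool_pos: [0.5072, -0.1492, 0.1781]
ee_rot: [0.165, 0.687, -0.165, 0.688]
contact_force: [1.8, -3.8, 2.3]
opening: 0.15
```

```bash
python3 -c "
from h import *
st();delta([.4727,-.0801,.193],-14.5)"
```

```text
t23.30 tcp [ 0.5072 -0.1492  0.1781] x [ 0.001 -0.    -1.   ] z [ 0.891 -0.453  0.001] zdir-27.0 F [ 1.8 -3.8  2.3] M [-1.066 -0.319  0.559] op0.150 q [-0.41  0.14 -0.31  1.12  0.    1.63]
row [-1.49, 4.6, -6.21, np.float64(-12.5)] cur zdir -27.0
```

Emit:
step_arm:
  deltas:
    - [0,0,0,-5]
    - [0,0,0,-10]
    - [-1.5,0,0,-10]
    - [-3,0,0,-12]
    - [-3,2.3,-3.1,-12]
    - [-3,4.6,-6.2,-12]
    - [-2.5,4.6,-6.2,-12]
    - [-1.5,4.6,-6.2,-12]

```text
time: 24.3
tool_pos: [0.4728, -0.0798, 0.1932]
ee_rot: [0.092, 0.701, -0.092, 0.702]
contact_force: [1.4, -0.8, -4.2]
opening: 0.145
```

```bash
python3 - <<'E'
from h import *
st(); delta([.4727,-.0801,.178],-15)
p,d=viewer.snapshot("side"); np.save("pics/side9.npy",p);cv2.imwrite("pics/side9.png",cv2.resize(p[130:280,220:380,::-1],None,fx=5,fy=5-1,interpolation=cv2.INTER_CUBIC))
E
```

```text
t24.30 tcp [ 0.4728 -0.0798  0.1932] x [ 0.001  0.    -1.   ] z [ 0.966 -0.257  0.001] zdir-14.9 F [ 1.4 -0.8 -4.2] M [-0.074 -0.071  0.02 ] op0.145 q [-0.3   0.04 -0.39  1.14  0.    1.53]
row [1.52, -0.03, 0.0, np.float64(0.1)] cur zdir -14.9
```

View pics/side9.png

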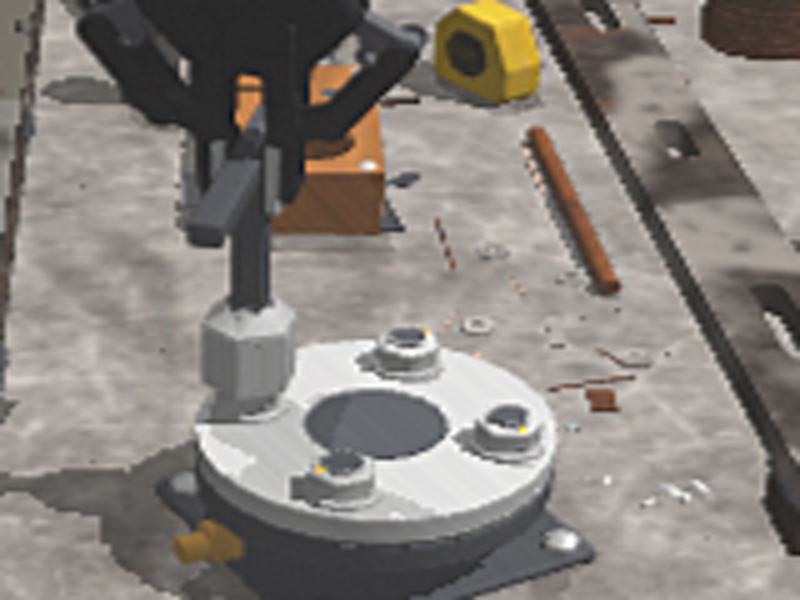

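The marks on a (428,332) and c (319,470) have moved about 60° clockwise from where they began. Going down onto b.

Emit:
step_arm:
  deltas:
    - [0.4,0,0,0]
    - [0.9,0,0,0]
    - [1.3,0,0,0]
    - [1.45,0,0,0]
    - [1.45,0,0,4]

```text
time: 24.98
tool_pos: [0.4726, -0.0803, 0.1784]
ee_rot: [0.117, 0.697, -0.117, 0.697]
contact_force: [-0.7, -1.6, -4.4]
opening: 0.145
```

```bash
python3 -c "
from h import *
st()"
```

```text
t24.98 tcp [ 0.4726 -0.0803  0.1784] x [ 0.    -0.001 -1.   ] z [ 0.945 -0.327  0.   ] zdir-19.1 F [-0.7 -1.6 -4.4] M [-0.267  0.048  0.011] op0.145 q [-0.3   0.05 -0.41  1.11 -0.    1.6 ]
```

Emit:
step_arm:
  deltas:
    - [0,0,0,5]
    - [0,0,0,10]
    - [0,0,0,15]
    - [0,0,0,19]

```text
time: 25.48
tool_pos: [0.4721, -0.0804, 0.1784]
ee_rot: [0.23, 0.669, -0.231, 0.668]
contact_force: [-1.2, -0.5, -2.1]
opening: 0.144
```

```bash
python3 -c "
from h import *
st()"
```

```text
t25.48 tcp [ 0.4721 -0.0804  0.1784] x [-0.001 -0.001 -1.   ] z [ 0.788 -0.616 -0.   ] zdir-38.0 F [-1.2 -0.5 -2.1] M [-0.255  0.392  0.253] op0.144 q [-0.3   0.05 -0.41  1.11 -0.    1.93]
```

Emit:
step_arm:
  deltas:
    - [0,0,0,2]
    - [0,0,0,4]

```text
time: 25.72
tool_pos: [0.4721, -0.0803, 0.1784]
ee_rot: [0.253, 0.66, -0.254, 0.66]
contact_force: [-2.2, -0.6, -2.5]
opening: 0.145
```

```bash
python3 -c "
from h import *
st()"
```

```text
t25.73 tcp [ 0.4721 -0.0803  0.1784] x [-0.001 -0.001 -1.   ] z [ 0.743 -0.669 -0.   ] zdir-42.0 F [-2.2 -0.6 -2.5] M [-0.364  0.601  0.273] op0.145 q [-0.3   0.05 -0.41  1.11 -0.    2.  ]
```

Emit:
step_arm:
  deltas:
    - [0,0,0,1.5]
    - [0,0,0,3]

```text
time: 25.98
tool_pos: [0.4721, -0.0802, 0.1783]
ee_rot: [0.27, 0.653, -0.271, 0.653]
contact_force: [-1.7, -2.0, -1.0]
opening: 0.147
```

```bash
python3 -c "
from h import *
st()"
```

```text
t25.98 tcp [ 0.4721 -0.0802  0.1783] x [-0.001 -0.    -1.   ] z [ 0.707 -0.707 -0.   ] zdir-45.0 F [-1.7 -2.  -1. ] M [-0.377  0.854  0.248] op0.147 q [-0.3   0.05 -0.41  1.11 -0.    2.05]
```

Emit:
step_arm:
  deltas:
    - [0,0,0,1.5]
    - [0,0,0,2.5]

```text
time: 26.22
tool_pos: [0.4722, -0.0801, 0.1783]
ee_rot: [0.285, 0.647, -0.285, 0.647]
contact_force: [-4.5, -1.1, -0.3]
opening: 0.145
```

```bash
python3 -c "
from h import *
st()"
```

```text
t26.23 tcp [ 0.4722 -0.0801  0.1783] x [-0.001 -0.    -1.   ] z [ 0.675 -0.737 -0.   ] zdir-47.5 F [-4.5 -1.1 -0.3] M [-0.507  0.985  0.256] op0.145 q [-0.3   0.05 -0.41  1.11 -0.    2.1 ]
```

Emit:
step_arm:
  deltas:
    - [0,0,0,1]
    - [0,0,0,2]

```text
time: 26.48
tool_pos: [0.4722, -0.0801, 0.1783]
ee_rot: [0.296, 0.642, -0.296, 0.642]
contact_force: [-4.3, -1.1, 0.3]
opening: 0.151
```

```bash
python3 -c "
from h import *
st()"
```

```text
t26.48 tcp [ 0.4722 -0.0801  0.1783] x [-0.001 -0.    -1.   ] z [ 0.649 -0.761 -0.   ] zdir-49.5 F [-4.3 -1.1  0.3] M [-0.549  1.135  0.282] op0.151 q [-0.3   0.05 -0.41  1.11 -0.    2.13]
```

Emit:
step_arm:
  deltas:
    - [0,-0.04,-0.03,1]
    - [0,-0.04,-0.03,2]

```text
time: 26.72
tool_pos: [0.472, -0.0801, 0.1783]
ee_rot: [0.307, 0.637, -0.307, 0.637]
contact_force: [-3.3, -2.2, -0.4]
opening: 0.148
```

```bash
python3 -c "
from h import *
st()"
```

```text
t26.73 tcp [ 0.472  -0.0801  0.1783] x [ 0. -0. -1.] z [ 0.623 -0.782  0.   ] zdir-51.5 F [-3.3 -2.2 -0.4] M [-0.46   1.094  0.479] op0.148 q [-0.3   0.05 -0.41  1.11 -0.    2.17]
```

Emit:
step_arm:
  deltas:
    - [0,0,0,1]
    - [0,0,0,1.5]

```text
time: 26.98
tool_pos: [0.472, -0.0801, 0.1783]
ee_rot: [0.315, 0.633, -0.315, 0.633]
contact_force: [-3.4, -1.7, 0.9]
opening: 0.146
```

```bash
python3 -c "
from h import *
st()"
```

```text
t26.98 tcp [ 0.472  -0.0801  0.1783] x [ 0. -0. -1.] z [ 0.602 -0.798  0.   ] zdir-53.0 F [-3.4 -1.7  0.9] M [-0.525  1.089  0.539] op0.146 q [-0.3   0.05 -0.41  1.11 -0.    2.19]
```

```bash
python3 -c "
from h import *
delta([.577,-.1145,.193],-37)"
```

```text
row [-1.47, 6.31, 9.07, np.float64(-16.0)] cur zdir -53.0
```

Emit:
step_arm:
  deltas:
    - [0,0,0,-5]
    - [0,0,0,-10]
    - [-1.5,0,0,-10]
    - [-3,0,0,-12]
    - [-3,3.1,4.5,-16]
    - [-3,6.3,9.1,-16]
    - [-2.5,6.3,9.1,-16]
    - [-1.5,6.3,9.1,-16]

```text
time: 27.98
tool_pos: [0.5778, -0.1147, 0.1939]
ee_rot: [0.224, 0.67, -0.224, 0.671]
contact_force: [0.4, -0.2, -4.0]
opening: 0.146
```

```bash
python3 - <<'E'
from h import *
st(); delta([.577,-.1145,.178],-38)
E
```

```text
t27.98 tcp [ 0.5778 -0.1147  0.1939] x [ 0.001  0.    -1.   ] z [ 0.799 -0.601  0.001] zdir-36.9 F [ 0.4 -0.2 -4. ] M [-0.037  0.043  0.023] op0.146 q [-0.31  0.23 -0.16  1.17  0.    1.91]
row [1.59, -0.04, -0.08, np.float64(1.1)] cur zdir -36.9
```

Emit:
step_arm:
  deltas:
    - [0.4,0,-0.05,0]
    - [0.9,0,-0.05,0]
    - [1.3,0,-0.05,0]
    - [1.5,0,-0.05,0]
    - [1.5,0,-0.05,4]

```text
time: 28.6
tool_pos: [0.5766, -0.1144, 0.1785]
ee_rot: [0.248, 0.662, -0.248, 0.662]
contact_force: [0.2, 0.1, -4.0]
opening: 0.148
```

```bash
python3 -c "
from h import *
st()"
```

```text
t28.60 tcp [ 0.5766 -0.1144  0.1785] x [ 0. -0. -1.] z [ 0.754 -0.657  0.   ] zdir-41.0 F [ 0.2  0.1 -4. ] M [-0.022  0.17   0.071] op0.148 q [-0.31  0.24 -0.18  1.14  0.    1.98]
```

Emit:
step_arm:
  deltas:
    - [0,0,0,5]
    - [0,0,0,10]
    - [0,0,0,15]
    - [0,0,0,20]

```text
time: 29.1
tool_pos: [0.576, -0.1144, 0.1784]
ee_rot: [0.359, 0.609, -0.359, 0.609]
contact_force: [-2.4, -0.5, -2.8]
opening: 0.144
```

```bash
python3 -c "
from h import *
st()"
```

```text
t29.10 tcp [ 0.576  -0.1144  0.1784] x [-0.001 -0.    -1.   ] z [ 0.484 -0.875 -0.   ] zdir-61.1 F [-2.4 -0.5 -2.8] M [0.041 0.488 0.253] op0.144 q [-0.31  0.24 -0.18  1.14 -0.    2.33]
```

Emit:
step_arm:
  deltas:
    - [0,0,0,2]
    - [0,0,0,4]

```text
time: 29.35
tool_pos: [0.576, -0.1143, 0.1784]
ee_rot: [0.38, 0.597, -0.38, 0.596]
contact_force: [-2.6, 0.2, -1.3]
opening: 0.147
```

```bash
python3 -c "
from h import *
st()"
```

```text
t29.35 tcp [ 0.576  -0.1143  0.1784] x [-0.001  0.    -1.   ] z [ 0.423 -0.906 -0.001] zdir-65.0 F [-2.6  0.2 -1.3] M [0.112 0.767 0.278] op0.147 q [-0.31  0.24 -0.18  1.14 -0.    2.4 ]
```

Emit:
step_arm:
  deltas:
    - [0,0,0,1.5]
    - [0,0,0,3]

```text
time: 29.6
tool_pos: [0.5761, -0.1143, 0.1783]
ee_rot: [0.395, 0.587, -0.396, 0.586]
contact_force: [-4.0, -0.5, -1.1]
opening: 0.149
```

```bash
python3 -c "
from h import *
st()"
```

```text
t29.60 tcp [ 0.5761 -0.1143  0.1783] x [-0.001  0.    -1.   ] z [ 0.374 -0.927 -0.001] zdir-68.0 F [-4.  -0.5 -1.1] M [0.131 1.101 0.279] op0.149 q [-0.31  0.24 -0.18  1.14 -0.    2.45]
```

Emit:
step_arm:
  deltas:
    - [0,-0.05,-0.02,1.5]
    - [0,-0.05,-0.02,3]

```text
time: 29.85
tool_pos: [0.576, -0.1143, 0.1784]
ee_rot: [0.411, 0.576, -0.411, 0.575]
contact_force: [-3.7, 1.0, 0.0]
opening: 0.143
```

```bash
python3 -c "
from h import *
st()"
```

```text
t29.85 tcp [ 0.576  -0.1143  0.1784] x [-0.  0. -1.] z [ 0.325 -0.946 -0.   ] zdir-71.0 F [-3.7  1.   0. ] M [0.211 1.083 0.268] op0.143 q [-0.31  0.24 -0.18  1.14  0.    2.5 ]
```

Emit:
step_arm:
  deltas:
    - [0,0,0,1]
    - [0,0,0,2]

```text
time: 30.1
tool_pos: [0.576, -0.1143, 0.1783]
ee_rot: [0.421, 0.569, -0.421, 0.568]
contact_force: [-4.0, 0.6, 0.6]
opening: 0.144
```

```bash
python3 -c "
from h import *
st()"
```

```text
t30.10 tcp [ 0.576  -0.1143  0.1783] x [-0.  0. -1.] z [ 0.292 -0.956 -0.   ] zdir-73.0 F [-4.   0.6  0.6] M [0.345 1.168 0.268] op0.144 q [-0.31  0.24 -0.18  1.14  0.    2.54]
```

Emit:
step_arm:
  deltas:
    - [0,0,0,1]
    - [0,0,0,2]

```text
time: 30.35
tool_pos: [0.576, -0.1143, 0.1783]
ee_rot: [0.431, 0.561, -0.43, 0.561]
contact_force: [-4.0, 1.1, 0.7]
opening: 0.145
```

```bash
python3 -c "
from h import *
st()"
```

```text
t30.35 tcp [ 0.576  -0.1143  0.1783] x [-0.  0. -1.] z [ 0.259 -0.966 -0.   ] zdir-75.0 F [-4.   1.1  0.7] M [0.37  1.247 0.267] op0.145 q [-0.31  0.24 -0.18  1.14  0.    2.57]
```

Emit:
step_arm:
  deltas:
    - [0,0,0,1]
    - [0,0,0,2]

```text
time: 30.6
tool_pos: [0.576, -0.1143, 0.1784]
ee_rot: [0.44, 0.554, -0.44, 0.553]
contact_force: [-4.6, 1.5, 0.8]
opening: 0.148
```

```bash
python3 -c "
from h import *
st()"
```

```text
t30.60 tcp [ 0.576  -0.1143  0.1784] x [-0.  0. -1.] z [ 0.225 -0.974 -0.   ] zdir-77.0 F [-4.6  1.5  0.8] M [0.489 1.282 0.373] op0.148 q [-0.31  0.24 -0.18  1.14  0.    2.61]
```

Emit:
step_arm:
  deltas:
    - [0,-0.04,0,1]
    - [0,-0.04,0,1.5]

```text
time: 30.85
tool_pos: [0.5758, -0.1143, 0.1783]
ee_rot: [0.447, 0.548, -0.447, 0.548]
contact_force: [-3.4, 1.6, -0.1]
opening: 0.146
```

```bash
python3 -c "
from h import *
st()"
```

```text
t30.85 tcp [ 0.5758 -0.1143  0.1783] x [ 0.  0. -1.] z [ 0.2  -0.98 -0.  ] zdir-78.5 F [-3.4  1.6 -0.1] M [0.605 1.226 0.442] op0.146 q [-0.31  0.24 -0.19  1.14  0.    2.63]
```

Emit:
step_arm:
  deltas:
    - [0,0,0,1]
    - [0,0,0,1.5]

```text
time: 31.1
tool_pos: [0.5758, -0.1144, 0.1783]
ee_rot: [0.454, 0.542, -0.454, 0.542]
contact_force: [-3.5, 2.5, 1.1]
opening: 0.148
```

```bash
python3 -c "
from h import *
st();delta([.5138,.2342,.22],-4.4)"
```

```text
t31.10 tcp [ 0.5758 -0.1144  0.1783] x [ 0.  0. -1.] z [ 0.174 -0.985 -0.   ] zdir-80.0 F [-3.5  2.5  1.1] M [0.711 1.204 0.517] op0.148 q [-0.31  0.24 -0.19  1.14  0.    2.66]
row [-4.15, -0.02, -35.4, np.float64(-75.6)] cur zdir -80.0
```

Emit:
step_arm:
  deltas:
    - [0,0,0,0.7]
    - [0,0,0,0.7]

```text
time: 31.35
tool_pos: [0.5758, -0.1143, 0.1783]
ee_rot: [0.458, 0.539, -0.457, 0.539]
contact_force: [-4.1, 2.5, 1.1]
opening: 0.147
```

```bash
python3 -c "
from h import *
st();delta([.5138,.2342,.22],-4.4)"
```

```text
t31.35 tcp [ 0.5758 -0.1143  0.1783] x [ 0.  0. -1.] z [ 0.163 -0.987 -0.   ] zdir-80.6 F [-4.1  2.5  1.1] M [0.838 1.19  0.527] op0.147 q [-0.31  0.24 -0.19  1.14  0.    2.67]
row [-4.16, -0.44, -35.4, np.float64(-76.2)] cur zdir -80.6
```

Nut d is solid at 0.53 N m. I'll back off, lift and carry the spanner back to the block.

Emit:
step_arm:
  deltas:
    - [0,0,0,-5]
    - [0,0,0,-10]
    - [-1.5,0,0,-10]
    - [-3,0,0,-10]
    - [-4.2,-0.1,-6,-20]
    - [-4.2,-0.2,-12,-30]
    - [-4.2,-0.3,-18,-40]
    - [-4.2,-0.4,-24,-50]
    - [-4.2,-0.4,-30,-60]
    - [-4.2,-0.4,-35.4,-70]
    - [-4.2,-0.4,-35.4,-76]
    - [-4.2,-0.4,-35.4,-76]
    - [-4.2,-0.4,-35.4,-76]

```text
time: 32.98
tool_pos: [0.5151, 0.2338, 0.2212]
ee_rot: [0.03, 0.706, -0.03, 0.707]
contact_force: [-0.5, 1.0, -4.3]
opening: 0.145
```

```bash
python3 - <<'E'
from h import *
st(); delta([.5135,.2342,.118],-4.4)
p,d=viewer.snapshot("side"); np.save("pics/side10.npy",p)
a=cv2.resize(p[60:190,220:330,::-1],None,fx=4,fy=4,interpolation=cv2.INTER_CUBIC); b=cv2.resize(p[200:300,240:350,::-1],None,fx=3.5,fy=4*1.0,interpolation=cv2.INTER_CUBIC)[:400]
o=np.zeros((520,440+385,3),np.uint8);o[:,:440]=a[:520];o[:400,440:]=b;cv2.imwrite("pics/m10.png",o[:,:800])
E
```

```text
t32.98 tcp [0.5151 0.2338 0.2212] x [ 0.002  0.    -1.   ] z [ 0.996 -0.084  0.002] zdir-4.8 F [-0.5  1.  -4.3] M [-0.025 -0.068 -0.016] op0.145 q [ 0.31  0.18 -0.17  1.22 -0.    1.97]
row [10.32, 0.02, -0.18, np.float64(-0.4)] cur zdir -4.8
```

View pics/m10.png

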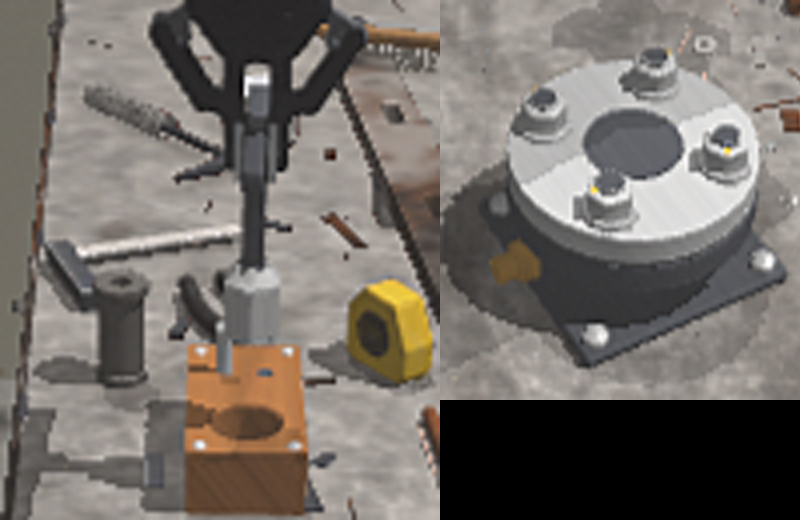

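Emit:
step_arm:
  deltas:
    - [1.5,0,-0.2,0]
    - [4,0,-0.2,0]
    - [6.5,0,-0.2,0]
    - [8.5,0,-0.2,0]
    - [9.5,0,-0.2,0]
    - [9.5,0,-0.2,0]

```text
time: 33.78
tool_pos: [0.5114, 0.2337, 0.1241]
ee_rot: [0.029, 0.707, -0.029, 0.706]
contact_force: [-0.6, 0.7, -3.3]
opening: 0.147
```

```bash
python3 -c "
from h import *
st();delta([.5132,.234,.118],-4.4)"
```

```text
t33.77 tcp [0.5114 0.2337 0.1241] x [-0.002 -0.001 -1.   ] z [ 0.997 -0.082 -0.002] zdir-4.7 F [-0.6  0.7 -3.3] M [ 0.021 -0.026  0.061] op0.147 q [ 0.31  0.25 -0.3   1.02  0.    1.97]
row [0.61, 0.05, 0.18, np.float64(-0.3)] cur zdir -4.7
```

Emit:
step_arm:
  deltas:
    - [0.3,0,0.1,0]
    - [0.6,0,0.1,0]
    - [0.6,0,0.1,0]

```text
time: 34.15
tool_pos: [0.5134, 0.2343, 0.1195]
ee_rot: [0.029, 0.706, -0.029, 0.707]
contact_force: [0.5, -0.4, -3.0]
opening: 0.148
```

```bash
python3 -c "
from h import *
st()"
```

```text
t34.15 tcp [0.5134 0.2343 0.1195] x [ 0.  0. -1.] z [ 0.997 -0.081  0.   ] zdir-4.6 F [ 0.5 -0.4 -3. ] M [-0.042  0.014  0.01 ] op0.148 q [ 0.31  0.25 -0.31  1.01  0.    1.97]
```

Emit:
step_arm:
  deltas:
    - [0.15,0,0,0]
    - [0.2,0,0,0]

```text
time: 34.4
tool_pos: [0.5137, 0.2344, 0.1183]
ee_rot: [0.029, 0.706, -0.028, 0.707]
contact_force: [-1.6, -1.1, 3.7]
opening: 0.142
```

```bash
python3 -c "
from h import *
st()"
```

```text
t34.40 tcp [0.5137 0.2344 0.1183] x [ 0.001  0.    -1.   ] z [ 0.997 -0.081  0.001] zdir-4.6 F [-1.6 -1.1  3.7] M [-0.156  0.418 -0.032] op0.142 q [ 0.31  0.25 -0.31  1.01  0.    1.97]
```

Emit:
step_arm:
  deltas:
    - [-0.05,0,0,0]
    - [-0.05,0,0,0]
    - [-0.05,0,0,0]
    - [-0.05,0,0,0]
  fingers: 0.4

```text
time: 34.9
tool_pos: [0.5133, 0.2342, 0.1179]
ee_rot: [0.029, 0.706, -0.029, 0.707]
contact_force: [0.1, 0.4, -0.7]
opening: 0.599
```

Emit:
step_arm:
  deltas:
    - [-2,0,0,0]
    - [-5,0,0,0]
    - [-9,0,0,0]
    - [-14,0,0,0]
    - [-14,0,0,0]
    - [-14,0,0,0]

```text
time: 35.65
tool_pos: [0.5131, 0.2341, 0.2576]
ee_rot: [0.029, 0.707, -0.029, 0.707]
contact_force: [0.2, 0.8, -0.0]
opening: 0.604
```

```bash
python3 - <<'E'
from h import *
st()
p,d=viewer.snapshot("side"); np.save("pics/side11.npy",p)
a=cv2.resize(p[60:190,220:330,::-1],None,fx=4,fy=4,interpolation=cv2.INTER_CUBIC); b=cv2.resize(p[200:300,240:350,::-1],None,fx=3.5,fy=4*1.0,interpolation=cv2.INTER_CUBIC)[:400]
o=np.zeros((520,440+385,3),np.uint8);o[:,:440]=a[:520];o[:400,440:]=b;cv2.imwrite("pics/m11.png",o[:,:800])
E
```

```text
t35.65 tcp [0.5131 0.2341 0.2576] x [-0. -0. -1.] z [ 0.997 -0.081 -0.   ] zdir-4.6 F [ 0.2  0.8 -0. ] M [-0.044  0.008  0.094] op0.604 q [ 0.31  0.16 -0.12  1.29  0.    1.97]
```

View pics/m11.png

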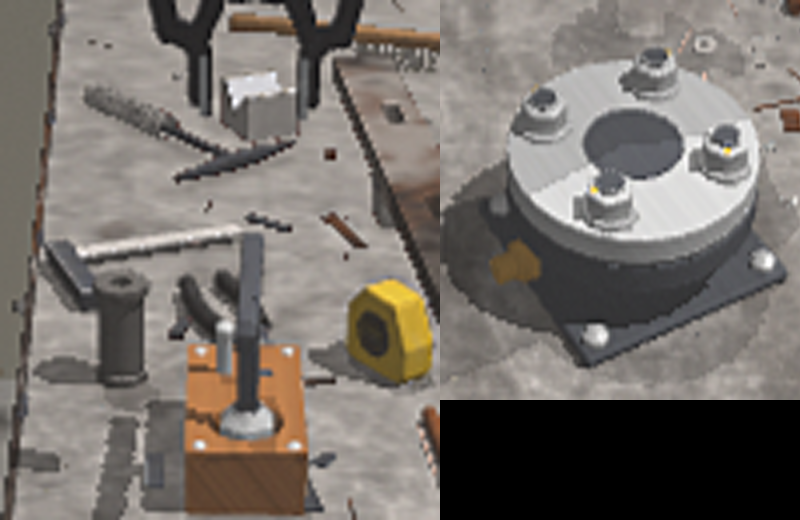

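The spanner stands in its hole at (248,420), the gripper is clear above it, and the paint marks on the nuts have moved clockwise. I'm handing in.

```bash
python3 -c "
from h import *
print(r.job_done()); st()"
```

```text
the job is handed in; nothing more can be done
None
the job is handed in; nothing more can be done
```

The four nuts are tightened, the spanner is back in its hole, and the job was handed in at 35.7 s of the 72 s allowed.

- **First pass:** I took the nuts in the order a, c, b, d. Each turned about 30° after I felt the spanner make contact.
- **Second pass:** In the same order, I turned each nut until the torque climbed, then stopped. The last readings were a 0.53, c 0.56, b 0.54 and d 0.53 N m, against 0.45 for tight and 0.8 for forced. The wrist reading scatters by about 0.05 N m.
- **Total turn after contact:** roughly 62° for a, 55° for c, 60° for b and 64° for d. These are good to a few degrees, because the contact angle was found by feel. Contact on nut a was only bracketed, so I used its paint mark to place it.
- **Last pictures:** The spanner stands upright in the block with the gripper clear above it. The paint marks on c and d have moved clockwise by about the expected amount. The marks on a and b were hidden or unclear in that final view. I moved only the spanner and did not check the oil can, marker or spare nut separately.
- **Disagreement:** The two cameras differed by up to about 17° on how b and d were turned at the start. The spanner still seated fully on every nut first time. Contact on d came about 5° later than the top view predicted.

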